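# Load the ratchet measuring rest and lower it home

## Task

Load the ratchet rest for measuring: first move the grey gauge case that stands in front of the rest's yellow lift handle onto the blue mat, then lift the beam by that handle, click by click, up to its top tooth and let go so that it stays up on the pawl. While it is up there, lay every bar crosswise on the narrow beam, side by side and balanced; then raise the red pawl lever and hold it up until the loaded beam has sunk fully home with all the bars still lying on it. Leave the case on the mat and do not shift the mug, the bottle or the weight.

Things in the scene. Friction and masses are not known exactly. Their poses are not given: they have to be found in the camera images.
- rail (a joint): height of the sliding rail and its blue beam (m): 0 = fully home, end stop 0.087. The pawl holds its teeth at 0.020, 0.040, 0.060 and 0.080 (top). Pull 2 to 4 mm past a tooth for the pawl to click in; let go, it settles back on the tooth. It slides straight up, taking 10 to 20 N when slow, and cannot go down past the engaged pawl; with the pawl lifted a damper lets it sink at 20 to 50 mm/s.
- pawl (a joint): angle of the sprung pawl and its lever (rad): 0 = engaged, grows as the lever handle is raised, end stop 0.34. Above about 0.25 the rail is free to sink; a spring (1 to 3 N at the handle) returns it to 0 when let go. Its pivot axis is the rest's y, 162 mm behind (+x) and 15 mm below the engaged handle's centre.
- beam_top (a point): centre of the blue beam's top face; z up, y along the beam (204 mm long), x across it (36 mm wide, 24 mm thick). White stripes at y = -81, -27, 27, 81 mm mark four places with finger room between bars. Height 160 mm at home, 240 mm on the top tooth. Below its middle stands a white guide 130 mm tall on a base plate 130 (x) by 190 mm (y). Lift handle at the +y end, pawl lever on the -x side.
- lift_handle (a point): grip point of the yellow lift handle, hung below the beam's +y end and moving with it: a bar along y, 18 mm thick (x) by 24 mm tall, reaching 28 mm beyond this point to +y and 54 mm inwards to the blue arm that hangs from the beam. Axes as beam_top; 70 mm above the bench at home. To be pinched across x.
- lever_grip (a point): centre of the red lever handle of the pawl, a block 28 mm (x) by 26 mm (y) by 24 mm (z), about 75 mm above the bench when engaged; it rises by about 45 mm at 0.28 rad. Its axes are those of the rest, tilted with the lever. To be pinched across y.
- case_center (a point): centre of the grey gauge case with a black seam and two steel catches, a closed box 95 mm (x) by 50 mm (y) by 70 mm (z), 0.4 kg; starts upright on the bench a few mm in front (-x) of the lift handle, where it leaves no room for a finger.
- mat_top (a point): centre of the top face of the blue mat, 160 mm (x) by 120 mm (y) by 3 mm, fixed on the bench on the robot's left.
- bar0_center (a point): centre of an aluminium bar with black ends, 110 mm long (its x axis) and 24 mm square, about 0.12 kg, lying on the bench on the robot's right; may be absent.
- bar1_center (a point): centre of an aluminium bar with black ends, 110 mm long (its x axis) and 24 mm square, about 0.12 kg, lying on the bench on the robot's right; may be absent.
- bar2_center (a point): centre of an aluminium bar with black ends, 110 mm long (its x axis) and 24 mm square, about 0.12 kg, lying on the bench on the robot's right; may be absent.
- bar3_center (a point): centre of an aluminium bar with black ends, 110 mm long (its x axis) and 24 mm square, about 0.12 kg, lying on the bench on the robot's right; may be absent.
- mug_center (a point): centre of a blue mug, 85 mm tall; bystander, not to be moved.
- cleaner_center (a point): centre of a white bottle with a red cap, 56 mm wide, 130 mm tall; bystander, not to be moved.
- weight_center (a point): centre of a steel knob weight, 54 mm wide, 62 mm tall; bystander, not to be moved.

How it is judged (in metres and radians):
On the way, in this order (a step that is already met when the one before it is completed fails the run):
1. the case stands on the blue mat, let go (x of case_center in the frame of mat_top between -0.055 and 0.055 m and y of case_center in the frame of mat_top between -0.045 and 0.045 m and height (world z) of case_center between 0.015 and 0.06 m and contact force between the fingers and anything else below 0.3 N), for 0.2 s.
2. the beam rests on the top tooth by itself, the gripper touching nothing (value of joint rail above 0.076 m and contact force between the fingers and anything else below 0.3 N and velocity of joint rail below 0.01 m/s), for 0.3 s.
3. all the bars lie across the raised beam, let go (x of bar0_center in the frame of beam_top between -0.022 and 0.022 m and y of bar0_center in the frame of beam_top between -0.105 and 0.105 m and z of bar0_center in the frame of beam_top between 0.006 and 0.019 m and angle between the x axis of each of bar0_center, bar1_center, bar2_center, bar3_center and the x axis of beam_top, either way round below 0.4 rad and x of bar1_center in the frame of beam_top between -0.022 and 0.022 m and y of bar1_center in the frame of beam_top between -0.105 and 0.105 m and z of bar1_center in the frame of beam_top between 0.006 and 0.019 m and x of bar2_center in the frame of beam_top between -0.022 and 0.022 m and y of bar2_center in the frame of beam_top between -0.105 and 0.105 m and z of bar2_center in the frame of beam_top between 0.006 and 0.019 m and x of bar3_center in the frame of beam_top between -0.022 and 0.022 m and y of bar3_center in the frame of beam_top between -0.105 and 0.105 m and z of bar3_center in the frame of beam_top between 0.006 and 0.019 m and value of joint rail above 0.076 m and contact force between the fingers and anything else below 0.3 N), for 0.3 s.
4. the beam has been lowered fully home with all the bars on it (x of bar0_center in the frame of beam_top between -0.022 and 0.022 m and y of bar0_center in the frame of beam_top between -0.105 and 0.105 m and z of bar0_center in the frame of beam_top between 0.006 and 0.019 m and angle between the x axis of each of bar0_center, bar1_center, bar2_center, bar3_center and the x axis of beam_top, either way round below 0.4 rad and x of bar1_center in the frame of beam_top between -0.022 and 0.022 m and y of bar1_center in the frame of beam_top between -0.105 and 0.105 m and z of bar1_center in the frame of beam_top between 0.006 and 0.019 m and x of bar2_center in the frame of beam_top between -0.022 and 0.022 m and y of bar2_center in the frame of beam_top between -0.105 and 0.105 m and z of bar2_center in the frame of beam_top between 0.006 and 0.019 m and x of bar3_center in the frame of beam_top between -0.022 and 0.022 m and y of bar3_center in the frame of beam_top between -0.105 and 0.105 m and z of bar3_center in the frame of beam_top between 0.006 and 0.019 m and value of joint rail below 0.004 m), for 0.2 s.
At the end, for the whole second after the job is handed in: Beam home (within 4 mm), pawl lever down; every bar lies directly on the beam and across it (centre within 22 mm of its middle line, within 23 degrees of square); the case is on the mat (centre within 55 mm along and 45 mm across of its middle) (all of step 4 and x of case_center in the frame of mat_top between -0.055 and 0.055 m and y of case_center in the frame of mat_top between -0.045 and 0.045 m and height (world z) of case_center between 0.015 and 0.06 m and value of joint pawl below 0.05 rad); the robot touches nothing.
It fails at once if the mug is shifted by more than 40 mm (distance of mug_center from where it was at the start of the episode above 0.04 m).
It fails at once if the bottle is shifted by more than 40 mm (distance of cleaner_center from where it was at the start of the episode above 0.04 m).
It fails at once if the weight is shifted by more than 40 mm (distance of weight_center from where it was at the start of the episode above 0.04 m).
Of bar0, bar1, bar2, bar3 only 2 to 4 are there at a start; the rules pass over those that are not, and their reading is None.
At some moment in a run one of case may be knocked a few centimetres aside while the robot is not near it.
Once in a run the grip may slacken for a moment while it holds something.
It also fails if it takes over 210 s, if anything falls off the work surface, if the arm or the gripper's body presses on something with over 40 N, if the wrist force passes 120 N, or if a joint passes its speed limit or range.

## Robot

A 6-joint arm with a two-finger parallel gripper is mounted at the origin on the work surface. World frame = base frame: x ahead of the robot, y to its left, z up, the work surface at z = 0. Lengths are in m, angles in degrees, forces in N, time in s.
With the tool pointing down it reaches from about 0.25 to 0.775 m from the base axis. Payload 4 kg.
Tool frame: the origin (TCP) lies on the centre line of the jaws, within the pads' length; the fingertips stand 14 mm ahead of it and the grasp point (between the pads) lies 5 mm behind it; y points along the fingers, z is the direction in which the jaws open and shut, and the axes are right-handed (so a half turn about y gives the same grasp; the last joint's range is limited). The gripper opens to 85 mm and grips with 20 to 120 N. Pads are 22 mm wide; open, the fingers measure 114 mm over their backs; the gripper's body (76 mm by 85 mm) begins 54 mm behind the grasp point. The pads swing forward as they close: fully open they stand 13 mm farther back than shut.
Start: joints at [66.4, 4.996, 78.535, -0, 96.463, -5.907], TCP at [0.167, 0.524, 0.245] pointing down, gripper open.
Joint ranges: [-177.83, 177.83], [-43.37, 116.18], [15.69, 146.23], [-61.86, 241.86], [9.47, 152.12], [-147.06, 147.06]. Speed limits (degrees/s): [159.86, 159.86, 180, 180, 180, 180].

## Interface

Orientations are given as a 3x3 rotation matrix whose columns are the frame's x, y, z axes.
In Python, from bench import observe, vision, job_done gives the robot as it stands. The module is installed in compiled form; this text tells all that it offers.
- The arm moves only by the tool send_rows, never from a script. Its arguments are lists of equal length, an entry for each row: "dp": the shift along the tool's x, y, z each as a share of 0.3 m, from -1 to 1, a list of three; "roll": the turn about the tool's y as a share of 360 degrees, from -1 to 1; "hand": the closure, from 0 (fully open) to 1 (shut). A call has 1 to 20 rows; each row is the pose to reach, as a shift and turn from the pose measured when the call began, along the tool's axes at that moment, turning the shorter way round; what a row does not reach only later rows make up. A row lasts 1/12 s, in which the tool goes at most 41.7 mm and 7.16 degrees, less where a joint would pass 70% of its speed; a pose out of reach is approached as far as the arm can. A call with a number of a shift or a turn outside -1 to 1 is refused whole. A call with a gripper value outside its range is refused whole. The fingers move at their own pace and stop on an object; the grip force is fixed at half the most. Time passes only in rows, so rows that repeat a pose let the fingers close. It gives the time, the measured TCP pose, the force and the opening at its end, in the units of the state.
- observe(): the state, without advancing time (a new reading comes with each control period).
- vision.grab_frame(name): name is "side" or "top" or "wrist"; returns the picture (384x512x3 uint8, red, green, blue); there is no depth.
- vision.camera_info(name): a dict with "intrinsics" (3x3 intrinsics, pixels), "distortion" ([k1, k2, p1, p2, k3] as OpenCV has them; the pictures are not rectified), "R" (3x3) and "t" (3): a world point X has camera coordinates R X + t; the wrist camera has in their place "T_tool_cam" (4x4, takes a point from camera to tool coordinates, whose origin is the TCP and whose axes are the tool frame's). Camera axes: x right, y down, z forward; pixel columns grow to the right and rows downward; lengths in m; the calibration is good to about 2 mm. A picture is of the moment at which its call begins: read the wrist's pose just before it. camera_info takes no time and is no camera call.
- job_done(): hands the job in, once; it reports no verdict.
Trained networks look in the newest picture that a camera, given by its name, has taken for a name from the list of things; names that differ only in an ending like _2 or _b are one class to them, and where a whole thing is asked for, a point or a joint stands for the part that bears it (a point fixed in the world has none). Each returns a list of dicts, best first, with "confidence" (0 to 1); they miss things now and then, are a little off and sometimes report something else, mostly with a low value. They report only what shows in the picture. A call takes as long as a camera call.
- vision.outline_of(camera, label): "region" (384x512 bool, what is visible of it) and "point" ([column, row] in pixels, amid what is visible of it).
The state is a dict: "time": time; "joint_pos": joint angles; "qd": joint speeds; "effort": joint torques, N m; "position": TCP position; "tcp_rot": TCP orientation; "force": force on the tool from outside, world axes, zero at the start; "torque": the same for the moment, N m; "gripper_width": finger opening in m.
Only numpy, scipy, OpenCV 4.12 (cv2) and the standard library are available. Lean on these libraries where they do the work, as an engineer would, in place of code of your own. Each camera call takes 0.05 s, during which the arm holds its last target.

## Working session

There is one attempt and no reset: what is moved stays moved. The work goes in short steps, Python scripts to look and compute and a tool call to move; the robot and the scene stay as the last step left them, time stands still between calls to the robot, and variables do not carry over. Pictures are saved under pics/ and viewed, and the job is handed in when it is done.

Besides the shell and the picture viewer there is one more tool, called after "Emit:" as name(argument=value, ...), one argument or row to a line, values as JSON. send_rows: Moves the arm, as the interface text tells. Its arguments: {"type":"object","properties":{"dp":{"type":"array","items":{"type":"array","items":{"type":"number"}}},"roll":{"type":"array","items":{"type":"number"}},"hand":{"type":"array","items":{"type":"number"}}},"required":["dp","roll","hand"]}

```bash
mkdir -p pics; ls
python3 - <<'E'
from bench import observe, vision
import cv2, numpy as np
s=observe(); print(s)
for c in ["side","top","wrist"]:
    im=vision.grab_frame(c); cv2.imwrite(f"pics/a_{c}.png",im[:,:,::-1])
    print(c,vision.camera_info(c))
E
```

```text
pics
{'time': 0.0, 'joint_pos': array([ 6.63997747e+01,  5.04227642e+00,  7.86256100e+01, -1.24236601e-03,
        9.64620808e+01, -5.90837948e+00]), 'qd': array([ 0.06015067,  0.06412939, -0.01597696,  0.03652027, -0.07606448,
       -0.09387616]), 'effort': array([ 1.37816343e-03, -3.51860726e+01, -3.13276613e+01, -3.02908052e-05,
        1.07375358e-02,  2.03873850e-05]), 'position': array([0.16697892, 0.52355418, 0.2441012 ]), 'tcp_rot': array([[ 9.52703913e-01, -8.88398283e-04,  3.03898775e-01],
       [-3.03900000e-01, -2.08725813e-03,  9.52701650e-01],
       [-2.12063322e-04, -9.99997427e-01, -2.25852322e-03]]), 'force': array([-0.21355527,  1.37985774,  0.71514368]), 'torque': array([ 0.00753046, -0.02770912,  0.00753598]), 'gripper_width': 0.08518097743849574}
side {'intrinsics': array([[482.38496361,   0.        , 258.15669764],
       [  0.        , 482.38496361, 191.8796654 ],
       [  0.        ,   0.        ,   1.        ]]), 'distortion': array([0.04051471, 0.        , 0.        , 0.        , 0.        ]), 'R': array([[-0.98474879, -0.17384635,  0.00687506],
       [
[... 520 characters left out ...]
81, -0.02171089, -0.98927772]]), 't': array([-0.00557116,  0.61456908,  1.17212003])}
wrist {'intrinsics': array([[293.42566916,   0.        , 250.5159828 ],
       [  0.        , 293.42566916, 191.21576277],
       [  0.        ,   0.        ,   1.        ]]), 'distortion': array([0.01667196, 0.        , 0.        , 0.        , 0.        ]), 'T_tool_cam': array([[ 4.38393268e-04,  9.51747464e-01,  3.06882017e-01,
        -7.90424480e-02],
       [-7.12578552e-04, -3.06881672e-01,  9.51747410e-01,
        -1.27093895e-01],
       [ 9.99999650e-01, -6.35917200e-04,  5.43659971e-04,
         3.34521420e-04],
       [ 0.00000000e+00,  0.00000000e+00,  0.00000000e+00,
         1.00000000e+00]])}
```

View pics/a_side.png

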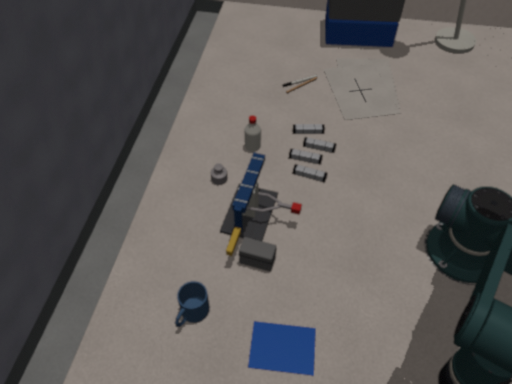

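View pics/a_top.png

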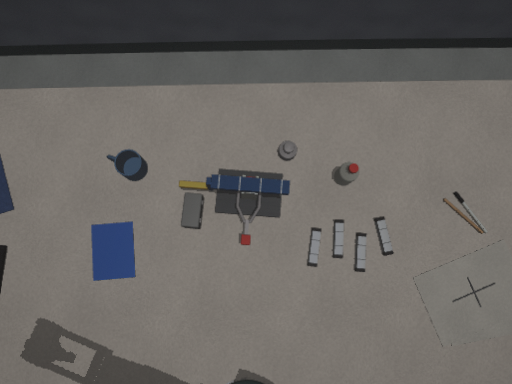

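View pics/a_wrist.png

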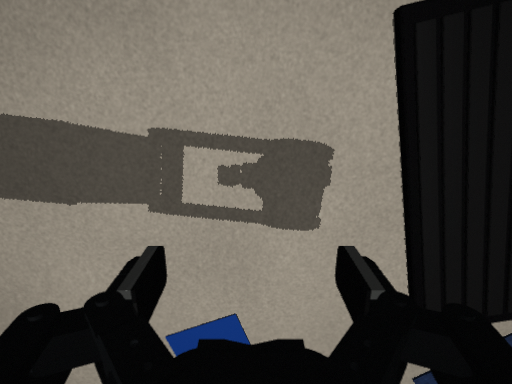

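```bash
cat > h.py <<'E'
from bench import observe, vision
import cv2, numpy as np
from scipy.optimize import minimize
def cam(c,state=None):
    i=vision.camera_info(c)
    if 'R' in i: return i['intrinsics'],i['distortion'],i['R'],i['t']
    s=state or observe(); T=np.eye(4);T[:3,:3]=s['tcp_rot'];T[:3,3]=s['position']
    W=np.linalg.inv(T@i['T_tool_cam']); return i['intrinsics'],i['distortion'],W[:3,:3],W[:3,3]
def proj(C,X):
    K,d,R,t=C
    return cv2.projectPoints(np.asarray(X,float).reshape(-1,3),cv2.Rodrigues(R)[0],t,K,d)[0][:,0]
def ray(C,px,z):
    K,d,R,t=C
    u=cv2.undistortPoints(np.array([[px]],float),K,d)[0,0]
    v=R.T@np.array([u[0],u[1],1]); o=-R.T@t
    return o+v*(z-o[2])/v[2]
def Rz(a): c,s=np.cos(a),np.sin(a); return np.array([[c,-s,0],[s,c,0],[0,0,1]])
def box(L,off=(0,0,0)):
    return np.array([[i,j,k] for i in(-.5,.5) for j in(-.5,.5) for k in(-.5,.5)])*np.array(L)+np.array(off)
def sil(C,P,U=4):
    p=proj(C,P); h=cv2.convexHull(p.astype(np.float32))[:,0]
    m=np.zeros((384*U,512*U),np.uint8)
    cv2.fillConvexPoly(m,np.round(((h+.5)*U-.5)*16).astype(np.int32),255,shift=4)
    return cv2.resize(m,(512,384),interpolation=cv2.INTER_AREA)/255.
def fit(views,B,x0,z,free_z=False):
    """views: list of (cam, mask); B box pts in body frame; x0=(x,y,yaw)"""
    def f(p):
        P=B@Rz(p[2]).T+np.array([p[0],p[1],z if not free_z else p[3]])
        return sum(np.abs(sil(C,P)-m).sum()/m.sum() for C,m in views)
    best=None
    for k in range(3):
        x=np.array(x0,float) if best is None else best.x
        n=len(x); S=np.vstack([x]+[x+np.eye(n)[i]*([.01,.01,.2,.01][i]*(1 if k!=1 else -.5)) for i in range(n)])
        r=minimize(f,x,method='Nelder-Mead',options=dict(initial_simplex=S,xatol=1e-4,fatol=1e-4,maxfev=250))
        if best is None or r.fun<best.fun: best=r
    return best.x,best.fun
E
python3 - <<'E'
from h import *
import pickle
D={}
for c in ["top","side"]:
    vision.grab_frame(c)
    for n in ["bar0_center","case_center","mat_top","lift_handle","lever_grip","beam_top","mug_center","cleaner_center","weight_center"]:
        r=vision.outline_of(c,n); D[c,n]=r
        print(c,n,[(round(q['confidence'],2),np.round(q['point']).tolist(),int(q['region'].sum())) for q in r])
pickle.dump(D,open('D.pkl','wb'))
E
```

```text
top bar0_center [(0.67, [315.0, 247.0], 428), (0.36, [359.0, 252.0], 428)]
top case_center [(0.74, [193.0, 213.0], 682)]
top mat_top [(0.8, [110.0, 249.0], 2293), (0.74, [241.0, 182.0], 1407), (0.29, [357.0, 250.0], 370)]
top lift_handle [(0.97, [239.0, 183.0], 1413)]
top lever_grip [(0.78, [247.0, 233.0], 220)]
top beam_top [(0.59, [245.0, 183.0], 1333)]
top mug_center [(0.67, [130.0, 166.0], 869)]
top cleaner_center [(0.73, [349.0, 172.0], 414)]
top weight_center [(0.86, [290.0, 150.0], 314)]
side bar0_center [(0.84, [308.0, 173.0], 339)]
side case_center [(0.61, [260.0, 255.0], 1013)]
side mat_top [(0.69, [284.0, 347.0], 2968)]
side lift_handle [(0.75, [244.0, 193.0], 1236)]
side lever_grip [(0.85, [283.0, 205.0], 319), (0.36, [259.0, 254.0], 917)]
side beam_top [(0.74, [287.0, 202.0], 264), (0.62, [258.0, 252.0], 918), (0.6, [245.0, 192.0], 1222), (0.52, [308.0, 134.0], 290), (0.18, [307.0, 172.0], 358)]
side mug_center [(0.58, [190.0, 302.0], 1186), (0.51, [309.0, 132.0], 327)]
side cleaner_center [(0.88, [252.0, 135.0], 473), (0.19, [283.0, 348.0], 3002)]
side weight_center [(0.59, [216.0, 172.0], 300)]
```

Run:
```python
from h import *
import pickle
D=pickle.load(open('D.pkl','rb'))
T,S=cam('top'),cam('side')
def both(n,i=0,j=0): return [(T,D['top',n][i]['region'].astype(float)),(S,D['side',n][j]['region'].astype(float))]
v=both('case_center'); x0=ray(T,D['top','case_center'][0]['point'],.06)
for vv in (v,v[:1],v[1:]): print('case',fit(vv,box((.095,.05,.07)),(x0[0],x0[1],0),.035))
v=both('mat_top');x0=ray(T,D['top','mat_top'][0]['point'],.0)
for vv in (v,v[:1],v[1:]): print('mat',fit(vv,box((.16,.12,.003)),(x0[0],x0[1],0),.0015))
# stripes/markers by color
imt=vision.grab_frame('top'); ims=vision.grab_frame('side')
for n in['bar1_center','bar2_center','bar3_center']:
    for c in('top','side'):
        r=vision.outline_of(c,n);D[c,n]=r
        print(c,n,[(round(q['confidence'],2),np.round(q['point']).tolist(),int(q['region'].sum())) for q in r])
pickle.dump(D,open('D.pkl','wb'))
def crop(im,x,y,w,h,k): return cv2.resize(im[y:y+h,x:x+w],None,fx=k,fy=k,interpolation=cv2.INTER_CUBIC)[:,:,::-1]
cv2.imwrite('pics/b_top.png',crop(imt,170,140,240,140,3.3)); cv2.imwrite('pics/b_side.png',crop(ims,200,110,140,170,3.4))
```

```text
case (array([ 0.57368621,  0.13722004, -0.13354093]), np.float64(0.14600049281711394))
case (array([ 0.57411964,  0.1371593 , -0.14069838]), np.float64(0.08904605830602036))
case (array([ 0.57358311,  0.13695991, -0.13946876]), np.float64(0.05561426939976385))
mat (array([0.46921957, 0.37319782, 0.05466645]), np.float64(0.09327290222921283))
mat (array([0.46899044, 0.37323776, 0.05437535]), np.float64(0.04370505288901431))
mat (array([0.46933172, 0.37278789, 0.05456239]), np.float64(0.04859019079329845))
top bar1_center [(0.58, [339.0, 238.0], 384)]
side bar1_center [(0.86, [303.0, 155.0], 343)]
top bar2_center [(0.71, [357.0, 253.0], 396), (0.41, [386.0, 239.0], 399)]
side bar2_center [(0.83, [320.0, 144.0], 365), (0.43, [242.0, 196.0], 1213)]
top bar3_center [(0.8, [385.0, 234.0], 405), (0.59, [247.0, 218.0], 407)]
side bar3_center [(0.78, [311.0, 133.0], 352)]
```

View pics/b_top.png

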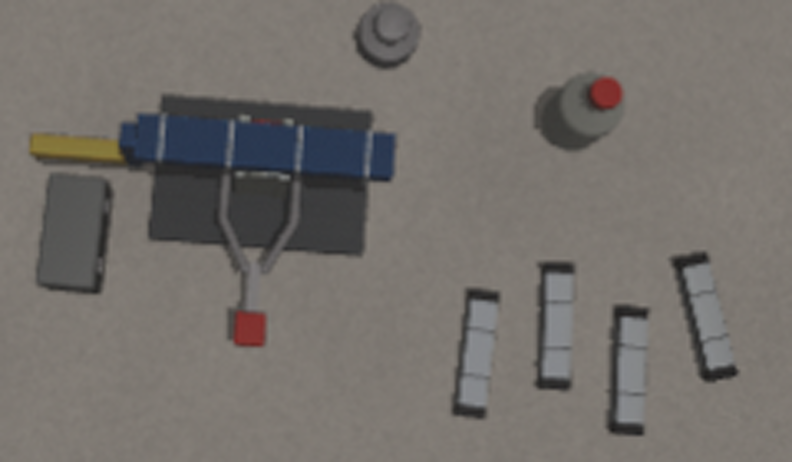

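View pics/b_side.png

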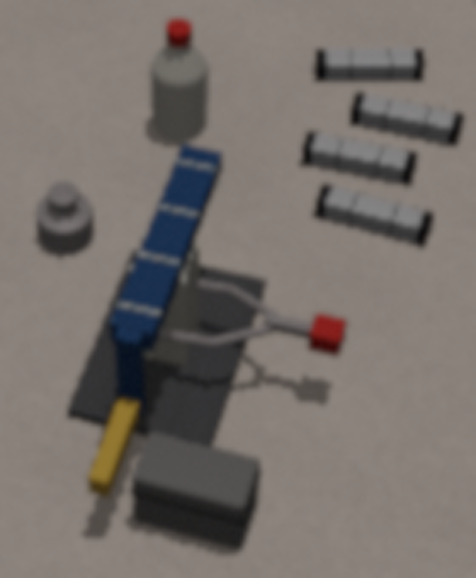

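```bash
cat > rest.py <<'E'
from h import *
import pickle
def railboxes(hy,rail=0,hx=0):
    return [box((.036,.204,.024),(0,0,.148+rail)),box((.018,.082,.024),(hx,hy-.013,.07+rail)),
            box((.03,.014,.1),(hx,hy-.054-.005,.11+rail))]
def usil(C,Bs,p): 
    m=np.zeros((384,512))
    for B in Bs: m=np.maximum(m,sil(C,B@Rz(p[2]).T+np.array([p[0],p[1],0])))
    return m
def overlay(im,C,Ps,col=(0,255,0)):
    k=1
    for P in Ps:
        h=cv2.convexHull(proj(C,P).astype(np.float32))[:,0]
        cv2.polylines(im,[np.round(h*16).astype(np.int32)],True,col,1,cv2.LINE_AA,4)
E
python3 - <<'E'
from rest import *
D=pickle.load(open('D.pkl','rb'))
T,S=cam('top'),cam('side')
V=[(T,D['top','lift_handle'][0]['region'].astype(float)),(S,D['side','lift_handle'][0]['region'].astype(float))]
x0=ray(T,(251,185),.16); print(x0)
def run(V):
    f=lambda p: sum(np.abs(usil(C,railboxes(p[3]),p)-m).sum()/m.sum() for C,m in V)
    x=np.array([x0[0],x0[1],-.05,.15]);
    for k in range(3):
        r=minimize(f,x,method='Nelder-Mead',options=dict(initial_simplex=np.vstack([x]+[x+d for d in np.diag([.01,.01,.1,.02])*(-.6)**k]),maxfev=300)); x=r.x
    return x,r.fun
for v in (V,V[:1],V[1:]): print(run(v))
x,_=run(V)
for c,C,(X,Y,w,h,k) in (('top',T,(170,140,150,110,5)),('side',S,(200,110,140,170,3.4))):
    im=np.ascontiguousarray(vision.grab_frame(c)[:,:,::-1]); 
    overlay(im,C,[B@Rz(x[2]).T+np.array([x[0],x[1],0]) for B in railboxes(x[3])])
    overlay(im,C,[box((.095,.05,.07))@Rz(-.137).T+np.array([.5737,.137,.035])],(0,0,255))
    cv2.imwrite(f'pics/c_{c}.png',cv2.resize(im[Y:Y+h,X:X+w],None,fx=k,fy=k,interpolation=cv2.INTER_CUBIC))
    m=D[c,'lever_grip'][0]['region'];hsv=cv2.cvtColor(im,cv2.COLOR_BGR2HSV)
    red=((hsv[...,0]<8)|(hsv[...,0]>172))&(hsv[...,1]>150)&(hsv[...,2]>70)
    n,l,st,ce=cv2.connectedComponentsWithStats(red.astype(np.uint8)); print(c,[(st[i,4],ce[i]) for i in range(1,n) if st[i,4]>15])
E
```

```text
[ 0.6228289  -0.02639649  0.16      ]
(array([ 0.62755698, -0.02263293, -0.10409195,  0.16397702]), np.float64(0.21087267357351422))
(array([ 0.62776285, -0.02121442, -0.10435779,  0.16384679]), np.float64(0.08387938331737509))
(array([ 0.62757491, -0.02471844, -0.10262045,  0.16352264]), np.float64(0.1201091439812171))
top [(np.int32(55), array([353.29090909, 167.50909091])), (np.int32(192), array([192.53125, 210.46875])), (np.int32(71), array([245.11267606, 239.30985915]))]
side [(np.int32(28), array([252.21428571, 118.5       ])), (np.int32(59), array([295.91525424, 206.83050847])), (np.int32(220), array([257.25, 253.35]))]
```

View pics/c_top.png

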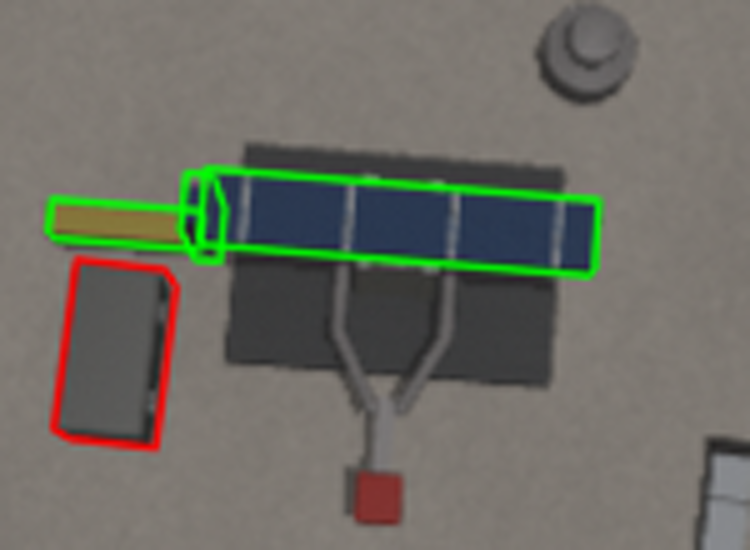

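View pics/c_side.png

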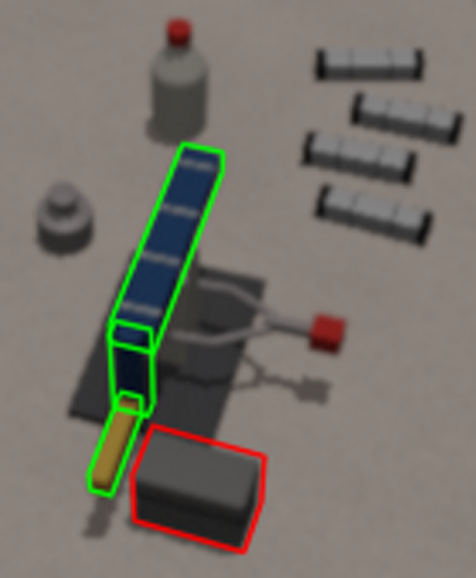

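```bash
cat > plan.py <<'E'
from h import *
def plan(wps, ang, s=None):
    """wps list of world xyz; ang: jaw axis (tool z) heading deg; prints dp per waypoint, roll"""
    s=s or observe(); R=s['tcp_rot']; p=s['position']
    cur=np.degrees(np.arctan2(R[1,2],R[0,2])); d=(ang-cur+90)%180-90
    print('t %.2f pos %s ang %.1f w %.4f F %s j6 %.0f'%(s['time'],np.round(p,4),cur,s['gripper_width'],np.round(s['force'],1),s['joint_pos'][5]))
    print('roll %.4f rows>=%.1f'%(-d/360,abs(d)/7.16))
    q=p
    for w in wps:
        w=np.array(w); print('dp',np.round(R.T@(w-p)/.3,4).tolist(),'rows',round(np.linalg.norm(w-q)/.0417,1)); q=w
E
python3 -c "
from plan import *
g=np.array([.5737,.137])+Rz(-.137)[:2,:2]@np.array([-.012,0]);print(g)
plan([[*g,.2],[*g,.085],[*g,.04]],82.15)"
```

```text
[0.56181244 0.13863886]
t 1.65 pos [0.1672 0.524  0.2453] ang 72.3 w 0.0853 F [-0.2  0.2  0.5] j6 -6
roll -0.0273 rows>=1.4
dp [1.6437, 0.1511, -0.824] rows 13.3
dp [1.6437, 0.5344, -0.824] rows 2.8
dp [1.6437, 0.6844, -0.824] rows 1.1
```

Emit:
send_rows(
  dp=[
    [1,0.1,-0.5],
    [1,0.1,-0.5],
    [1,0.1,-0.5],
    [1,0.1,-0.5],
    [1,0.1,-0.5],
    [1,0.1,-0.5],
    [1,0.1,-0.5],
    [1,0.1,-0.5],
    [1,0.1,-0.5],
  ],
  roll=[-0.0273,-0.0273,-0.0273,-0.0273,-0.0273,-0.0273,-0.0273,-0.0273,-0.0273],
  hand=[0,0,0,0,0,0,0,0,0],
)

```text
time: 2.4
position: [0.411, 0.2852, 0.2145]
tcp_rot: [[0.99, 0.001, 0.144], [-0.144, -0.003, 0.99], [0.002, -1.0, -0.003]]
force: [-0.4, 0.3, -0.1]
gripper_width: 0.0855
```

```bash
python3 -c "
from plan import *
g=np.array([.5737,.137])+Rz(-.137)[:2,:2]@np.array([-.012,0]);print(g)
plan([[*g,.2],[*g,.085],[*g,.04]],82.15)"
```

```text
[0.56181244 0.13863886]
t 2.40 pos [0.411  0.2852 0.2145] ang 81.7 w 0.0855 F [-0.4  0.3 -0.1] j6 -53
roll -0.0012 rows>=0.1
dp [0.5676, 0.0506, -0.4112] rows 5.1
dp [0.5669, 0.4339, -0.41] rows 2.8
dp [0.5666, 0.5839, -0.4096] rows 1.1
```

Emit:
send_rows(
  dp=[
    [0.567,0.05,-0.411],
    [0.567,0.05,-0.411],
    [0.567,0.05,-0.411],
    [0.567,0.05,-0.411],
    [0.567,0.05,-0.411],
    [0.567,0.05,-0.411],
    [0.567,0.05,-0.411],
  ],
  roll=[-0.0012,-0.0012,-0.0012,-0.0012,-0.0012,-0.0012,-0.0012],
  hand=[0,0,0,0,0,0,0],
)

```text
time: 2.98
position: [0.563, 0.1366, 0.1991]
tcp_rot: [[0.99, -0.0, 0.141], [-0.141, -0.004, 0.99], [0.0, -1.0, -0.004]]
force: [0.6, 0.9, 0.8]
gripper_width: 0.0851
```

```bash
cat > wl.py <<'E'
from rest import *
def wl(name,boxes,label=None):
    s=observe(); C=cam('wrist',s); im=np.ascontiguousarray(vision.grab_frame('wrist')[:,:,::-1])
    raw=im.copy(); overlay(im,C,boxes)
    cv2.imwrite(f'pics/{name}.png',im); return C,raw
def place(B,p,z=0): return B@Rz(p[2]).T+np.array([p[0],p[1],z])
E
python3 - <<'E'
from wl import *; from plan import *
r=(.6276,-.0226,-.104)
wl('d1',[place(box((.095,.05,.07)),(.5737,.137,-.137),.035)]+[place(B,r) for B in railboxes(.164)])
g=np.array([.5737,.137])+Rz(-.137)[:2,:2]@np.array([-.012,0]);print(g)
plan([[*g,.2],[*g,.085],[*g,.04]],82.15)
E
```

```text
[0.56181244 0.13863886]
t 3.03 pos [0.5618 0.1383 0.1996] ang 82.0 w 0.0855 F [ 0.4 -0.1 -0.2] j6 -74
roll -0.0003 rows>=0.0
dp [-0.0002, -0.0015, 0.0013] rows 0.0
dp [-0.0002, 0.3818, 0.0023] rows 2.8
dp [-0.0002, 0.5318, 0.0027] rows 1.1
```

View pics/d1.png

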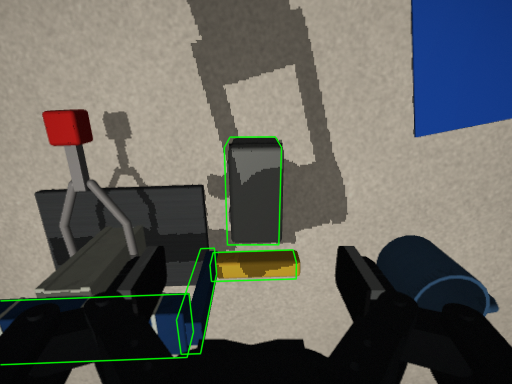

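Emit:
send_rows(
  dp=[
    [0,0.25,0.002],
    [0,0.38,0.002],
    [0,0.48,0.003],
    [0,0.532,0.003],
    [0,0.532,0.003],
    [0,0.532,0.003],
    [0,0.532,0.003],
    [0,0.532,0.003],
    [0,0.532,0.003],
    [0,0.532,0.003],
    [0,0.532,0.003],
    [0,0.532,0.003],
  ],
  roll=[0,0,0,0,0,0,0,0,0,0,0,0],
  hand=[0,0,0,0,0,0.5,0.7,0.7,0.7,0.7,0.7,0.7],
)

```text
time: 4.03
position: [0.5646, 0.1398, 0.0445]
tcp_rot: [[0.99, 0.008, 0.138], [-0.138, -0.0, 0.99], [0.008, -1.0, 0.001]]
force: [-0.7, 3.0, 6.3]
gripper_width: 0.0494
```

Run:
```python
from plan import *
plan([[.54,.145,.16],[.457,.374,.16],[.457,.374,.05]],93.1)
```

```text
t 4.03 pos [0.5646 0.1398 0.0445] ang 82.1 w 0.0494 F [-0.7  3.   6.3] j6 -74
roll -0.0307 rows>=1.5
dp [-0.0808, -0.3857, 0.0062] rows 2.8
dp [-0.4603, -0.3882, 0.724] rows 5.8
dp [-0.463, -0.0215, 0.7237] rows 2.6
```

Emit:
send_rows(
  dp=[
    [0,-0.08,0],
    [-0.03,-0.15,0],
    [-0.08,-0.16,0.02],
    [-0.12,-0.16,0.1],
    [-0.17,-0.16,0.2],
    [-0.22,-0.16,0.3],
    [-0.27,-0.16,0.4],
    [-0.33,-0.16,0.5],
    [-0.4,-0.16,0.6],
    [-0.454,-0.15,0.71],
    [-0.454,-0.15,0.72],
    [-0.454,-0.15,0.72],
    [-0.454,-0.15,0.72],
  ],
  roll=[0,0,0,-0.01,-0.01,-0.02,-0.03,-0.0307,-0.0307,-0.0307,-0.0307,-0.0307,-0.0307],
  hand=[0.7,0.7,0.7,0.7,0.7,0.7,0.7,0.7,0.7,0.7,0.7,0.7,0.7],
)

```text
time: 5.12
position: [0.4591, 0.3723, 0.0887]
tcp_rot: [[0.998, 0.008, -0.055], [0.055, -0.001, 0.998], [0.008, -1.0, -0.002]]
force: [0.5, -0.1, -3.8]
gripper_width: 0.049
```

Run:
```python
from wl import *; from plan import *
plan([[.4598,.3727,.049]],93.1)
im=vision.grab_frame('top'); cv2.imwrite('pics/e.png',im[...,::-1])
```

```text
t 5.12 pos [0.4591 0.3723 0.0887] ang 93.2 w 0.0490 F [ 0.5 -0.1 -3.8] j6 -59
roll 0.0002 rows>=0.0
dp [0.0012, 0.1323, 0.0014] rows 1.0
```

View pics/e.png

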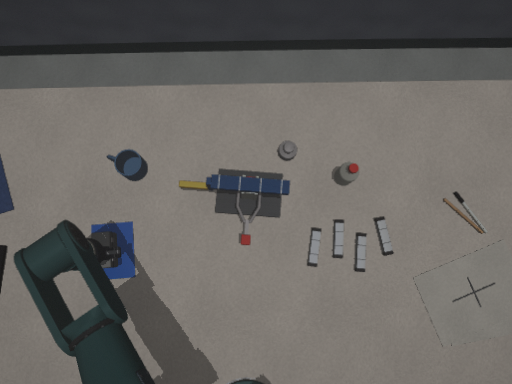

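Case is held above the mat (mat around px (112,250)). Lower and release, then rise.

Emit:
send_rows(
  dp=[
    [0,0.05,0],
    [0,0.09,0],
    [0,0.12,0],
    [0,0.133,0],
    [0,0.135,0],
    [0,0.135,0],
    [0,0.135,0],
    [0,0.135,0],
    [0,0.135,0],
    [0,0.135,0],
    [0,0.0,0],
    [0,-0.15,0],
    [0,-0.35,0],
    [0,-0.5,0],
    [0,-0.5,0],
    [0,-0.5,0],
    [0,-0.5,0],
  ],
  roll=[0,0,0,0,0,0,0,0,0,0,0,0,0,0,0,0,0],
  hand=[0.7,0.7,0.7,0.7,0.7,0.7,0,0,0,0,0,0,0,0,0,0,0],
)

```text
time: 6.58
position: [0.4593, 0.3726, 0.2422]
tcp_rot: [[0.998, 0.013, -0.054], [0.054, 0.002, 0.999], [0.013, -1.0, 0.002]]
force: [0.5, 0.0, -0.6]
gripper_width: 0.0854
```

Run:
```python
from wl import *; from plan import *
C,im=wl('f1',[place(box((.095,.05,.07)),(.4692,.3732,.0547),.038),place(box((.16,.12,.003)),(.4692,.3732,.0547),.0015)])
h=np.array([.6276,-.0226])+Rz(-.104)[:2,:2]@np.array([0,.164]); print(h)
plan([[*h,.2],[*h,.13]],-6.0)
```

```text
[0.64462527 0.14051389]
t 6.63 pos [0.4585 0.372  0.2394] ang 93.1 w 0.0854 F [ 1.1 -0.6 -1.1] j6 -59
roll -0.2247 rows>=11.3
dp [0.5768, 0.1372, -0.8039] rows 7.2
dp [0.5747, 0.3706, -0.8037] rows 1.7
```

View pics/f1.png

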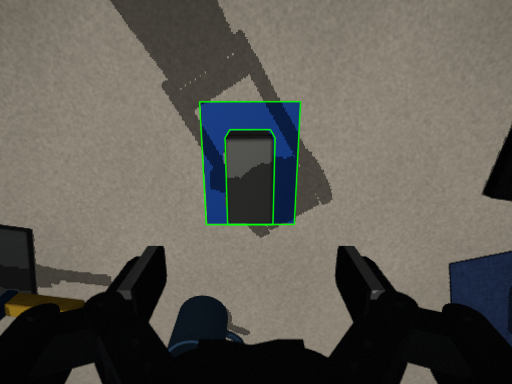

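Emit:
send_rows(
  dp=[
    [0.55,0.0,-0.78],
    [0.55,0.0,-0.78],
    [0.55,0.0,-0.78],
    [0.55,0.0,-0.78],
    [0.55,0.0,-0.78],
    [0.55,0.0,-0.78],
    [0.55,0.0,-0.78],
    [0.55,0.0,-0.78],
    [0.55,0.0,-0.78],
    [0.55,0.0,-0.78],
    [0.55,0.0,-0.78],
    [0.55,0.0,-0.78],
    [0.55,0.0,-0.78],
    [0.55,0.0,-0.78],
    [0.55,0.0,-0.78],
    [0.55,0.0,-0.78],
  ],
  roll=[0.1,0.1,0.1,0.1,0.1,0.15,0.2,0.2,0.275,0.275,0.275,0.275,0.275,0.275,0.275,0.275],
  hand=[0,0,0,0,0,0,0,0,0,0,0,0,0,0,0,0],
)

```text
time: 7.97
position: [0.6351, 0.1472, 0.2386]
tcp_rot: [[-0.1, 0.005, 0.995], [-0.995, -0.001, -0.1], [0.001, -1.0, 0.005]]
force: [-0.2, 0.4, -1.5]
gripper_width: 0.0851
```

Run:
```python
from wl import *; from plan import *
r=(.6276,-.0226,-.104)
C,im=wl('g1',[place(B,r) for B in railboxes(.164)])
h=np.array(r[:2])+Rz(-.104)[:2,:2]@np.array([0,.172]); print(h)
plan([[*h,.2],[*h,.13],[*h,.065]],-6.0)
```

```text
[0.64545577 0.14847066]
t 8.02 pos [0.6353 0.1472 0.2391] ang -5.8 w 0.0857 F [ 0.4  0.5 -0. ] j6 14
roll 0.0007 rows>=0.0
dp [-0.0076, 0.1306, 0.0326] rows 1.0
dp [-0.0076, 0.3639, 0.0312] rows 1.7
dp [-0.0077, 0.5806, 0.0299] rows 1.6
```

View pics/g1.png

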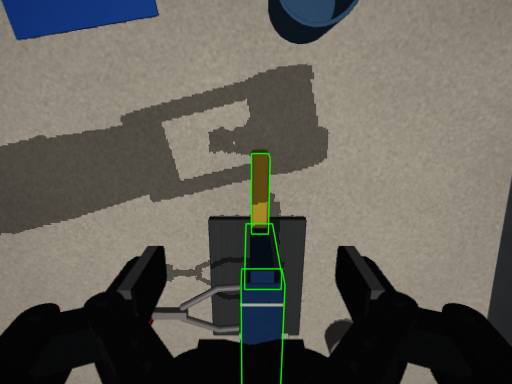

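Emit:
send_rows(
  dp=[
    [-0.008,0.15,0.032],
    [-0.008,0.29,0.031],
    [-0.008,0.42,0.031],
    [-0.008,0.53,0.03],
    [-0.008,0.58,0.03],
    [-0.008,0.58,0.03],
    [-0.008,0.58,0.03],
  ],
  roll=[0,0,0,0,0,0,0],
  hand=[0,0,0,0,0,0,0],
)

```text
time: 8.6
position: [0.6446, 0.1484, 0.0636]
tcp_rot: [[-0.099, 0.003, 0.995], [-0.995, -0.001, -0.099], [0.001, -1.0, 0.003]]
force: [-0.1, 0.2, 0.1]
gripper_width: 0.0855
```

Emit:
send_rows(
  dp=[
    [0,0,0],
    [0,0,0],
    [0,0,0],
    [0,0,0],
    [0,0,0],
    [0,0,0],
    [0,0,0],
    [0,0,0],
    [0,0,0],
    [0,0,0],
  ],
  roll=[0,0,0,0,0,0,0,0,0,0],
  hand=[1,1,1,1,1,1,1,1,1,1],
)

```text
time: 9.43
position: [0.6453, 0.1485, 0.0648]
tcp_rot: [[-0.099, 0.005, 0.995], [-0.995, -0.001, -0.099], [0.001, -1.0, 0.005]]
force: [0.4, -0.5, 6.4]
gripper_width: 0.0173
```

Emit:
send_rows(
  dp=[
    [0,-0.01,0],
    [0,-0.02,0],
    [0,-0.03,0],
    [0,-0.04,0],
    [0,-0.05,0],
    [0,-0.06,0],
    [0,-0.07,0],
    [0,-0.077,0],
    [0,-0.077,0],
    [0,-0.077,0],
  ],
  roll=[0,0,0,0,0,0,0,0,0,0],
  hand=[1,1,1,1,1,1,1,1,1,1],
)

```text
time: 10.27
position: [0.6452, 0.1485, 0.0832]
tcp_rot: [[-0.1, 0.002, 0.995], [-0.995, -0.001, -0.1], [0.001, -1.0, 0.002]]
force: [7.7, 0.5, -8.7]
gripper_width: 0.017
```

Emit:
send_rows(
  dp=[
    [0,-0.02,0],
    [0,-0.03,0],
    [0,-0.04,0],
    [0,-0.05,0],
    [0,-0.06,0],
    [0,-0.07,0],
    [0,-0.08,0],
    [0,-0.09,0],
    [0,-0.1,0],
    [0,-0.11,0],
    [0,-0.12,0],
    [0,-0.13,0],
    [0,-0.14,0],
    [0,-0.15,0],
    [0,-0.16,0],
    [0,-0.17,0],
    [0,-0.18,0],
    [0,-0.19,0],
    [0,-0.19,0],
    [0,-0.19,0],
  ],
  roll=[0,0,0,0,0,0,0,0,0,0,0,0,0,0,0,0,0,0,0,0],
  hand=[1,1,1,1,1,1,1,1,1,1,1,1,1,1,1,1,1,1,1,1],
)

```text
time: 11.93
position: [0.6451, 0.1485, 0.1315]
tcp_rot: [[-0.1, -0.003, 0.995], [-0.995, -0.002, -0.1], [0.002, -1.0, -0.002]]
force: [12.4, 2.1, -22.2]
gripper_width: 0.017
```

Run:
```python
from wl import *; from plan import *
plan([],-6)
C=cam('side');im=np.ascontiguousarray(vision.grab_frame('side')[...,::-1])
overlay(im,C,[place(B,(.6276,-.0226,-.104)) for B in railboxes(.164,.065)])
cv2.imwrite('pics/i1.png',cv2.resize(im[80:290,180:360],None,fx=2.8,fy=2.8,interpolation=cv2.INTER_CUBIC))
```

```text
t 11.93 pos [0.6451 0.1485 0.1315] ang -5.7 w 0.0170 F [ 12.4   2.1 -22.2] j6 14
roll 0.0008 rows>=0.0
```

View pics/i1.png

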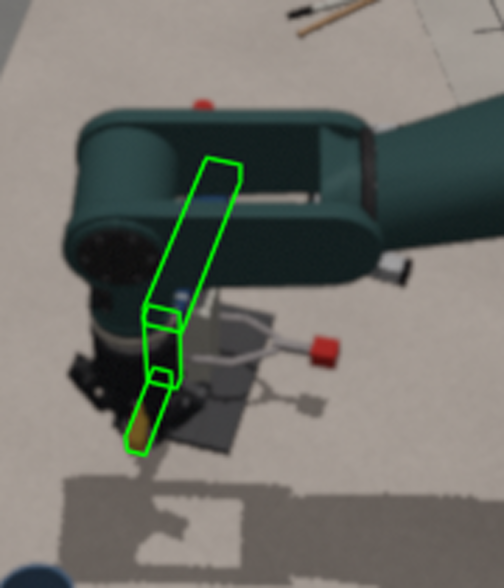

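Run:
```python
from wl import *
r=(.6276,-.0226,-.104)
C,im=wl('j1',[place(B,r) for B in railboxes(.164,.0667)])
```

```text
(no output)
```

View pics/j1.png

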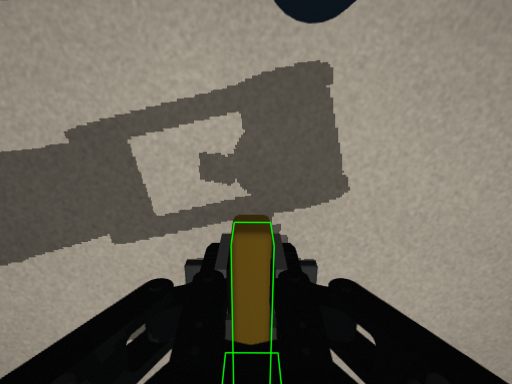

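Run:
```python
from wl import *
im=cv2.imread('pics/j1.png'); 
C=cam('wrist'); raw=vision.grab_frame('wrist'); hsv=cv2.cvtColor(raw,cv2.COLOR_RGB2HSV)
y=(hsv[...,0]>12)&(hsv[...,0]<32)&(hsv[...,1]>130)&(hsv[...,2]>60)
for row in(225,235,250,270,290,310,330):
    c=np.where(y[row,200:300])[0]+200; print(row,c.min() if len(c) else None,c.max() if len(c) else None)
for rail in(.05,.055,.06,.0667):
    P=place(box((.018,.082,.024),(0,.164-.013,.07+rail)),(.6276,-.0226,-.104)); p=proj(C,P); print(rail,np.round(p[P[:,2]>.07+rail],1).tolist())
# side
C=cam('side'); raw=vision.grab_frame('side'); hsv=cv2.cvtColor(raw,cv2.COLOR_RGB2HSV)
y=(hsv[...,0]>12)&(hsv[...,0]<32)&(hsv[...,1]>130)&(hsv[...,2]>60); y[:200]=0
q=np.argwhere(y); print(q.min(0),q.max(0),len(q))
for rail in(.05,.055,.06,.0667):
    P=place(box((.018,.082,.024),(0,.164-.013,.07+rail)),(.6276,-.0226,-.104)); p=proj(C,P); print(rail,np.round([p.min(0),p.max(0)],1).tolist(), np.round(proj(C,place(np.array([[.018,.081,.16+rail],[-.018,.081,.16+rail]]),(.6276,-.0226,-.104))),1).tolist())
g=raw[180:200,235:260].min(-1); print(np.argwhere(g>110)+[180,235])
```

```text
225 232 232
235 232 270
250 232 271
270 232 269
290 233 268
310 233 269
330 233 268
0.05 [[235.0, 363.0], [232.9, 228.0], [267.4, 363.2], [271.0, 228.2]]
0.055 [[234.5, 371.1], [232.2, 232.7], [267.9, 371.3], [271.7, 232.9]]
0.06 [[234.0, 379.7], [231.5, 237.8], [268.4, 379.9], [272.5, 237.9]]
0.0667 [[233.2, 392.1], [230.5, 245.1], [269.2, 392.3], [273.6, 245.3]]
[224 225] [241 232] 91
0.05 [[224.7, 214.1], [240.9, 245.2]] [[233.5, 187.1], [246.7, 190.1]]
0.055 [[224.6, 213.0], [240.9, 244.2]] [[233.5, 185.9], [246.7, 188.9]]
0.06 [[224.5, 211.9], [240.8, 243.1]] [[233.4, 184.7], [246.6, 187.7]]
0.0667 [[224.4, 210.4], [240.8, 241.7]] [[233.3, 183.0], [246.6, 186.0]]
[[183 259]
 [184 255]
 [184 256]
 [184 259]
 [185 254]
 [185 255]
 [185 256]
 [185 258]
 [185 259]
 [186 254]
 [186 255]
 [186 259]
 [187 254]
 [187 255]
 [187 259]
 [188 253]
 [188 254]
 [188 255]
 [189 253]
 [189 254]
 [190 252]
 [190 253]
 [190 254]
 [191 251]
 [191 252]
 [191 253]
 [191 254]
 [192 252]
 [192 253]
 [192 254]]
```

Emit:
send_rows(
  dp=[
    [0,0,0],
    [0,0,0],
    [0,0,0],
    [0,0,0],
    [0,0,0],
    [0,0,0],
    [0,0,0],
  ],
  roll=[0,0,0,0,0,0,0],
  hand=[0,0,0,0,0,0,0],
)

```text
time: 12.72
position: [0.6454, 0.1485, 0.1326]
tcp_rot: [[-0.1, -0.001, 0.995], [-0.995, -0.002, -0.1], [0.002, -1.0, -0.001]]
force: [0.3, 0.0, -0.0]
gripper_width: 0.0853
```

Run:
```python
from wl import *; from plan import *
r=(.6276,-.0226,-.104)
plan([],-6)
C,im=wl('k1',[place(B,r) for B in railboxes(.164,.060)])
overlay(im,C,[place(B,r) for B in railboxes(.164,.06)]);overlay(im,C,[place(B,r) for B in railboxes(.164,.04)],(0,0,255));cv2.imwrite('pics/k1.png',im)
```

```text
t 12.72 pos [0.6454 0.1485 0.1326] ang -5.7 w 0.0853 F [ 0.3  0.  -0. ] j6 14
roll 0.0008 rows>=0.0
```

View pics/k1.png

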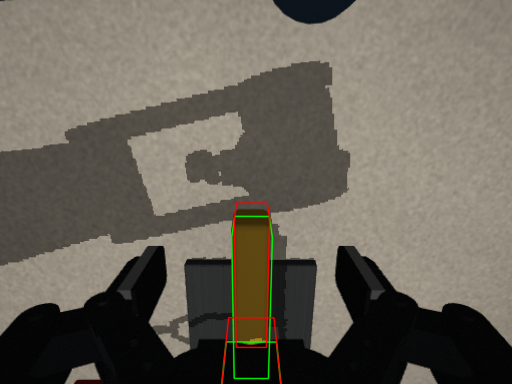

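Run:
```python
from wl import *
C=cam('wrist'); raw=vision.grab_frame('wrist'); hsv=cv2.cvtColor(raw,cv2.COLOR_RGB2HSV)
print(raw[280,222:282].tolist()[::3])
y=(hsv[...,0]>10)&(hsv[...,0]<32)&(hsv[...,1]>130)
for row in(212,218,225,235,250,270,290,310,330):
    c=np.where(y[row,200:300])[0]+200; print(row,c.min() if len(c) else None,c.max() if len(c) else None)
for rail in(.04,.05,.06):
    P=place(box((.018,.082,.024),(0,.164-.013,.07+rail)),(.6276,-.0226,-.104)); p=proj(C,P); print(rail,np.round(p,1).tolist())
C=cam('side'); raw=vision.grab_frame('side'); 
cv2.imwrite('pics/l1.png',cv2.resize(raw[150:270,200:320,::-1],None,fx=5,fy=5,interpolation=cv2.INTER_CUBIC))
```

```text
[[44, 45, 45], [46, 47, 46], [44, 46, 46], [47, 48, 47], [76, 57, 14], [89, 66, 15], [92, 70, 18], [92, 69, 17], [92, 70, 17], [92, 70, 17], [92, 70, 16], [92, 70, 16], [93, 70, 17], [92, 70, 16], [92, 70, 19], [84, 64, 15], [24, 24, 24], [22, 24, 23], [23, 22, 22], [22, 22, 21]]
212 235 267
218 233 268
225 232 269
235 232 270
250 232 269
270 232 269
290 233 268
310 233 268
330 233 267
0.04 [[237.5, 317.8], [235.7, 347.1], [236.1, 202.7], [233.9, 219.0], [264.4, 317.9], [266.2, 347.2], [266.9, 202.8], [269.3, 219.1]]
0.05 [[236.8, 329.1], [234.8, 361.8], [235.3, 208.9], [232.7, 227.4], [265.1, 329.2], [267.1, 361.9], [267.8, 209.0], [270.6, 227.5]]
0.06 [[236.0, 341.7], [233.8, 378.3], [234.3, 215.9], [231.4, 237.0], [265.8, 341.8], [268.1, 378.4], [268.9, 216.1], [272.0, 237.1]]
```

View pics/l1.png

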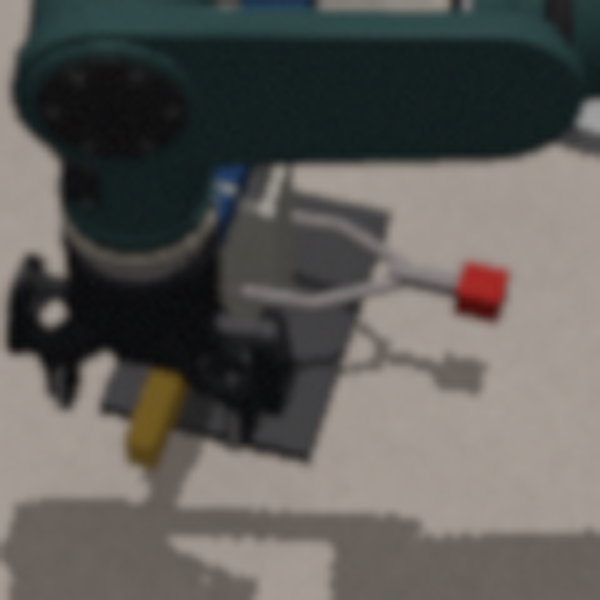

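Emit:
send_rows(
  dp=[
    [0,0.024,0],
    [0,0.024,0],
    [0,0.024,0],
    [0,0.024,0],
    [0,0.024,0],
    [0,0.024,0],
    [0,0.024,0],
    [0,0.024,0],
    [0,0.024,0],
    [0,0.024,0],
  ],
  roll=[0,0,0,0,0,0,0,0,0,0],
  hand=[0,0,1,1,1,1,1,1,1,1],
)

```text
time: 13.7
position: [0.6452, 0.1484, 0.125]
tcp_rot: [[-0.1, -0.001, 0.995], [-0.995, -0.002, -0.1], [0.002, -1.0, -0.001]]
force: [-0.2, 0.6, 0.9]
gripper_width: 0.0173
```

Emit:
send_rows(
  dp=[
    [0,-0.02,0],
    [0,-0.03,0],
    [0,-0.04,0],
    [0,-0.05,0],
    [0,-0.06,0],
    [0,-0.07,0],
    [0,-0.08,0],
    [0,-0.085,0],
    [0,-0.085,0],
    [0,-0.085,0],
    [0,-0.085,0],
  ],
  roll=[0,0,0,0,0,0,0,0,0,0,0],
  hand=[1,1,1,1,1,1,1,1,1,1,1],
)

```text
time: 14.62
position: [0.6452, 0.1484, 0.1491]
tcp_rot: [[-0.1, -0.003, 0.995], [-0.995, -0.002, -0.1], [0.002, -1.0, -0.003]]
force: [3.7, 0.9, -8.3]
gripper_width: 0.0171
```

Emit:
send_rows(
  dp=[
    [0,0,0],
    [0,0,0],
    [0,0,0],
    [0,0,0],
    [0,0,0],
    [0,0,0],
    [0,0,0],
    [-0.05,-0.15,0],
    [-0.1,-0.3,0],
    [-0.15,-0.45,0],
    [-0.2,-0.5,0],
    [-0.2,-0.5,0],
    [-0.2,-0.5,0],
    [-0.2,-0.5,0],
  ],
  roll=[0,0,0,0,0,0,0,0,0,0,0,0,0,0],
  hand=[0,0,0,0,0,0,0,0,0,0,0,0,0,0],
)

```text
time: 15.78
position: [0.6515, 0.2084, 0.2983]
tcp_rot: [[-0.1, -0.004, 0.995], [-0.995, -0.002, -0.1], [0.003, -1.0, -0.004]]
force: [0.3, 0.3, -0.5]
gripper_width: 0.0852
```

Run:
```python
from wl import *; from plan import *
r=(.6276,-.0226,-.104)
plan([],-6)
C,im=wl('m1',[])
overlay(im,C,[place(B,r) for B in railboxes(.164,.08)]);overlay(im,C,[place(B,r) for B in railboxes(.164,.06)],(0,0,255));cv2.imwrite('pics/m1.png',im)
C=cam('side');im=np.ascontiguousarray(vision.grab_frame('side')[...,::-1])
overlay(im,C,[place(B,r) for B in railboxes(.164,.08)]);cv2.imwrite('pics/m2.png',cv2.resize(im[80:290,180:360],None,fx=2.8,fy=2.8,interpolation=cv2.INTER_CUBIC))
```

```text
t 15.78 pos [0.6515 0.2084 0.2983] ang -5.7 w 0.0852 F [ 0.3  0.3 -0.5] j6 19
roll 0.0007 rows>=0.0
```

View pics/m1.png

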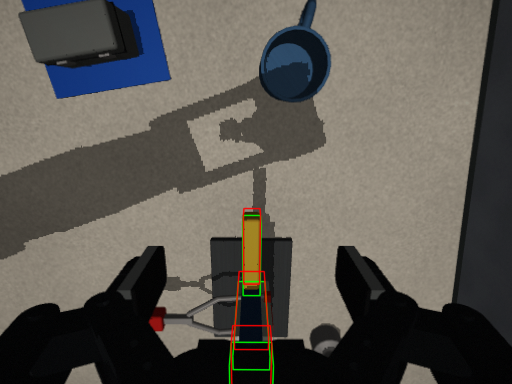

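View pics/m2.png

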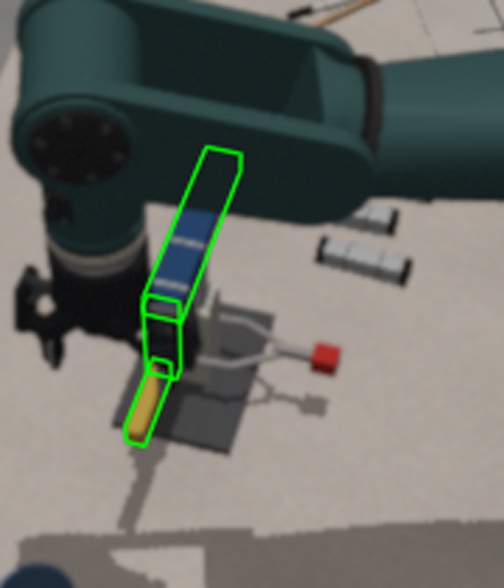

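Run:
```python
from plan import *
plan([[.45,.12,.33],[.42,-.22,.33]],-90)
```

```text
t 15.88 pos [0.6511 0.2077 0.2962] ang -5.8 w 0.0853 F [-0.2  0.1  0.1] j6 19
roll 0.2339 rows>=11.8
dp [0.3588, -0.1067, -0.6382] rows 5.3
dp [1.4964, -0.1025, -0.6234] rows 8.2
```

Emit:
send_rows(
  dp=[
    [0.15,-0.1,-0.2],
    [0.3,-0.1,-0.4],
    [0.36,-0.1,-0.6],
    [0.5,-0.1,-0.63],
    [0.6,-0.1,-0.63],
    [0.7,-0.1,-0.63],
    [0.8,-0.1,-0.63],
    [0.9,-0.1,-0.63],
    [1,-0.1,-0.63],
    [1,-0.1,-0.63],
    [1,-0.1,-0.63],
    [1,-0.1,-0.63],
    [1,-0.1,-0.63],
    [1,-0.1,-0.63],
  ],
  roll=[0.1,0.1,0.1,0.1,0.1,0.2,0.2,0.2,0.234,0.234,0.234,0.234,0.234,0.234],
  hand=[0.3,0.5,0.5,0.5,0.5,0.5,0.5,0.5,0.5,0.5,0.5,0.5,0.5,0.5],
)

```text
time: 17.05
position: [0.4324, -0.072, 0.3272]
tcp_rot: [[-1.0, -0.01, 0.001], [-0.001, -0.002, -1.0], [0.01, -1.0, 0.002]]
force: [-0.5, 0.2, -0.8]
gripper_width: 0.0426
```

Emit:
send_rows(
  dp=[
    [0.01,0,0.15],
    [0.02,0,0.3],
    [0.02,0,0.45],
    [0.02,0,0.5],
    [0.02,0,0.5],
    [0.02,0,0.5],
    [0.02,0,0.5],
  ],
  roll=[0,0,0,0,0,0,0],
  hand=[0.5,0.5,0.5,0.5,0.5,0.5,0.5],
)

```text
time: 17.63
position: [0.4265, -0.2213, 0.327]
tcp_rot: [[-1.0, -0.011, 0.003], [-0.003, -0.001, -1.0], [0.011, -1.0, 0.001]]
force: [0.2, 0.1, -0.2]
gripper_width: 0.0425
```

Run:
```python
from wl import *; from plan import *
plan([],-90)
C,im=wl('n_w',[])
C=cam('top');im=np.ascontiguousarray(vision.grab_frame('top')[...,::-1])
overlay(im,C,[place(box((.095,.05,.07)),(.4692,.3732,.0547),.038)])
cv2.imwrite('pics/n_t.png',im)
```

```text
t 17.63 pos [ 0.4265 -0.2213  0.327 ] ang -89.9 w 0.0425 F [ 0.2  0.1 -0.2] j6 56
roll 0.0004 rows>=0.0
```

View pics/n_w.png

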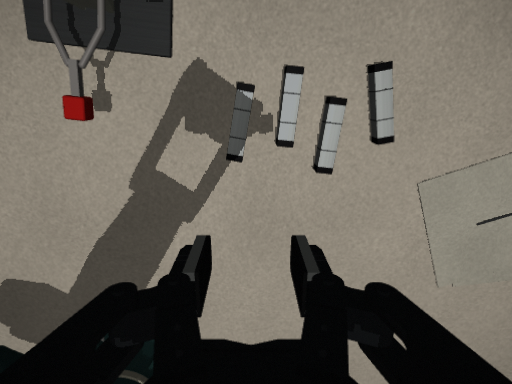

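View pics/n_t.png

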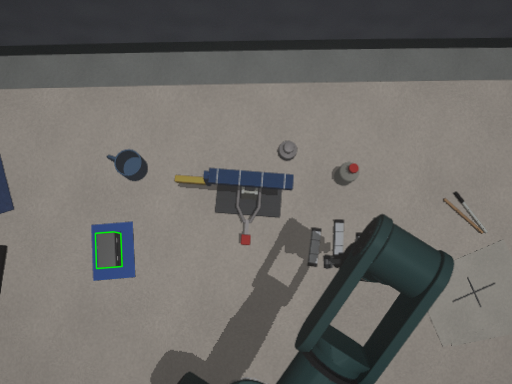

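```bash
cat > bars.py <<'E'
from wl import *
def findbars(n=4,save=None):
    s=observe();C=cam('wrist',s); raw=vision.grab_frame('wrist'); out=[]
    for k in range(4):
        for q in vision.outline_of('wrist',f'bar{k}_center'):
            m=q['region'].astype(float)
            x0=ray(C,q['point'],.012)
            p,f=fit([(C,m)],box((.11,.024,.024)),(x0[0],x0[1],0),.012)
            print(k,round(q['confidence'],2),np.round(q['point']),np.round(p,4),round(f,3)); out.append((k,q['confidence'],p,f))
    return C,raw,out
E
python3 - <<'E'
from bars import *
C,raw,out=findbars()
im=np.ascontiguousarray(raw[...,::-1]); overlay(im,C,[place(box((.11,.024,.024)),o[2],.012) for o in out if o[3]<.4]); cv2.imwrite('pics/o.png',im)
V=[]
for c in('top','side'):
    C=cam(c); vision.grab_frame(c)
    for q in vision.outline_of(c,'lift_handle')[:1]: print(c,q['confidence'],q['point'],q['region'].sum()); V.append((C,q['region'].astype(float)))
def run(V):
    f=lambda p: sum(np.abs(usil(C,railboxes(.165,p[3]),p)-m).sum()/m.sum() for C,m in V)
    x=np.array([.6276,-.0226,-.104,.075])
    for k in range(3):
        r=minimize(f,x,method='Nelder-Mead',options=dict(initial_simplex=np.vstack([x]+[x+d for d in np.diag([.01,.01,.1,.02])*(-.6)**k]),maxfev=300)); x=r.x
    return np.round(x,4),r.fun
for v in (V,V[:1],V[1:]): print(run(v))
E
```

```text
0 0.62 [239. 120.] [ 0.4644 -0.2049 -0.1766] 0.043
1 0.98 [290. 103.] [ 0.4859 -0.2751 -0.0887] 0.044
2 0.63 [330. 135.] [ 0.4461 -0.337  -0.0887] 0.046
3 0.58 [381. 104.] [ 0.4906 -0.4073  0.1798] 0.043
top 0.89 [240.9, 180.5] 1722
side 0.69 [244.8, 173.9] 1271
(array([ 0.6277, -0.0248, -0.1018,  0.0767]), np.float64(0.32664046998290525))
(array([ 0.6274, -0.0238, -0.104 ,  0.0788]), np.float64(0.0788686206189793))
(array([ 0.6293, -0.0384, -0.093 ,  0.0634]), np.float64(0.22118757809968992))
```

View pics/o.png

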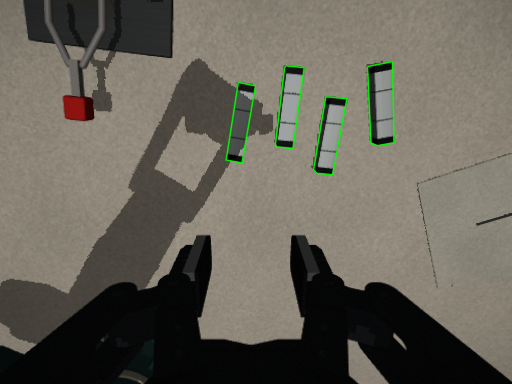

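```bash
cat > b.py <<'E'
from plan import *
import sys
r=np.array([.6276,-.0235]); 
bars=[(.4644,-.2049,-.1766),(.4859,-.2751,-.0887),(.4461,-.337,-.0887),(.4906,-.4073,.1798)]
def pick(k):
    x,y,a=bars[k]; plan([[x,y,.3],[x,y,.08],[x,y,.017]],np.degrees(a)-90)
def put(v):
    g=r+Rz(-.104)[:2,:2]@np.array([0,v]); print(g); plan([[*g,.33],[*g,.29],[*g,.259]],-95.96)
if len(sys.argv)>1:
    {'pick':lambda:pick(int(sys.argv[2])),'put':lambda:put(float(sys.argv[2]))}[sys.argv[1]]()
E
python3 b.py pick 0
```

```text
t 18.18 pos [ 0.4266 -0.2217  0.3276] ang -89.9 w 0.0432 F [ 0.4 -0.4  0.3] j6 56
roll 0.0284 rows>=1.4
dp [-0.127, 0.0908, -0.0561] rows 1.2
dp [-0.1344, 0.824, -0.0578] rows 5.3
dp [-0.1366, 1.034, -0.0583] rows 1.5
```

Emit:
send_rows(
  dp=[
    [-0.13,0.1,-0.057],
    [-0.13,0.25,-0.057],
    [-0.134,0.4,-0.058],
    [-0.134,0.55,-0.058],
    [-0.134,0.7,-0.058],
    [-0.134,0.824,-0.058],
    [-0.134,0.824,-0.058],
    [-0.134,0.824,-0.058],
  ],
  roll=[0.0284,0.0284,0.0284,0.0284,0.0284,0.0284,0.0284,0.0284],
  hand=[0.5,0.5,0.5,0.5,0.5,0.5,0.5,0.5],
)

```text
time: 18.85
position: [0.4605, -0.2027, 0.074]
tcp_rot: [[-0.984, -0.021, -0.176], [0.176, 0.004, -0.984], [0.021, -1.0, -0.0]]
force: [-0.2, 0.8, -0.3]
gripper_width: 0.0423
```

```bash
python3 b.py pick 0
python3 - <<'E'
from wl import *
wl('p1',[place(box((.11,.024,.024)),(.4644,-.2049,-.1766),.012)])
E
```

```text
t 18.85 pos [ 0.4605 -0.2027  0.074 ] ang -100.1 w 0.0423 F [-0.2  0.8 -0.3] j6 70
roll -0.0001 rows>=0.0
dp [0.0018, -0.7533, 0.0048] rows 5.4
dp [-0.0137, -0.0201, 0.0049] rows 5.3
dp [-0.0181, 0.1898, 0.0049] rows 1.5
```

View pics/p1.png

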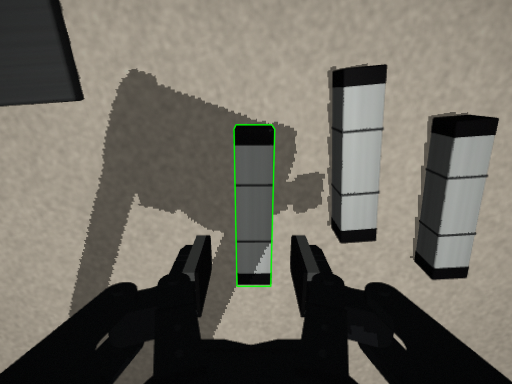

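Emit:
send_rows(
  dp=[
    [-0.01,0.08,0.005],
    [-0.018,0.15,0.005],
    [-0.018,0.19,0.005],
    [-0.018,0.19,0.005],
    [-0.018,0.19,0.005],
    [-0.018,0.19,0.005],
    [-0.018,0.19,0.005],
    [-0.018,0.19,0.005],
    [-0.018,0.19,0.005],
  ],
  roll=[0,0,0,0,0,0,0,0,0],
  hand=[0.5,0.5,0.5,0.5,1,1,1,1,1],
)

```text
time: 19.65
position: [0.4683, -0.2072, 0.0227]
tcp_rot: [[-0.984, -0.011, -0.176], [0.176, -0.002, -0.984], [0.011, -1.0, 0.004]]
force: [0.8, -0.0, 6.2]
gripper_width: 0.0222
```

```bash
python3 b.py put .081
```

```text
[0.63600882 0.05706235]
t 19.65 pos [ 0.4683 -0.2072  0.0227] ang -100.1 w 0.0222 F [ 0.8 -0.   6.2] j6 70
roll -0.0116 rows>=0.6
dp [-0.384, -1.0321, -0.9618] rows 10.5
dp [-0.3855, -0.8988, -0.9623] rows 1.0
dp [-0.3866, -0.7954, -0.9627] rows 0.7
```

Emit:
send_rows(
  dp=[
    [0,-0.05,0],
    [0,-0.17,0],
    [0,-0.3,0],
    [0,-0.42,0],
    [0,-0.55,0],
    [0,-0.68,0],
    [-0.01,-0.8,-0.04],
    [-0.04,-0.92,-0.1],
    [-0.08,-0.96,-0.2],
    [-0.13,-0.96,-0.32],
    [-0.17,-0.96,-0.44],
    [-0.22,-0.96,-0.56],
    [-0.27,-0.96,-0.68],
    [-0.33,-0.96,-0.8],
    [-0.37,-0.96,-0.9],
    [-0.394,-0.96,-0.96],
    [-0.394,-0.96,-0.962],
    [-0.394,-0.96,-0.962],
    [-0.394,-0.96,-0.962],
  ],
  roll=[0,0,0,0,0,0,0,0,-0.0116,-0.0116,-0.0116,-0.0116,-0.0116,-0.0116,-0.0116,-0.0116,-0.0116,-0.0116,-0.0116],
  hand=[1,1,1,1,1,1,1,1,1,1,1,1,1,1,1,1,1,1,1],
)

```text
time: 21.23
position: [0.6383, 0.056, 0.308]
tcp_rot: [[-0.994, -0.013, -0.104], [0.104, -0.002, -0.995], [0.012, -1.0, 0.004]]
force: [-0.7, 0.3, -1.3]
gripper_width: 0.0224
```

```bash
python3 b.py put .081
python3 - <<'E'
from wl import *
r=(.6276,-.0235,-.104)
s=observe();p=s['position']
wl('q1',[place(railboxes(.165,.08)[0],r), place(box((.11,.024,.024)),(p[0],p[1],-.104),p[2]-.0107)])
im=vision.grab_frame('side');cv2.imwrite('pics/q2.png',cv2.resize(im[60:290,160:380,::-1],None,fx=2.6,fy=2.6))
E
```

```text
[0.63600882 0.05706235]
t 21.23 pos [0.6383 0.056  0.308 ] ang -96.0 w 0.0224 F [-0.7  0.3 -1.3] j6 96
roll -0.0001 rows>=0.0
dp [0.009, -0.0732, -0.0024] rows 0.5
dp [0.0073, 0.0601, -0.0029] rows 1.0
dp [0.006, 0.1635, -0.0033] rows 0.7
```

View pics/q1.png

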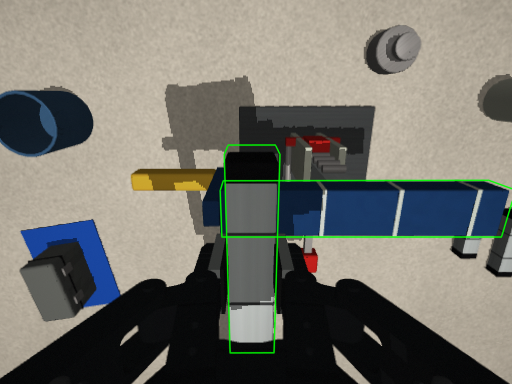

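View pics/q2.png

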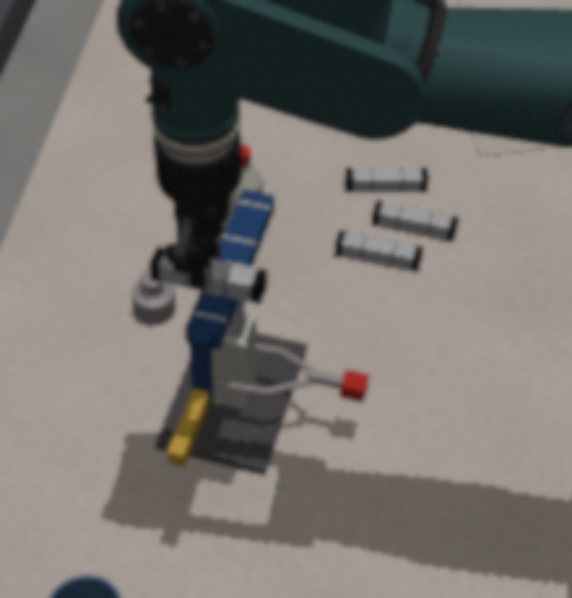

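Emit:
send_rows(
  dp=[
    [0,0.06,0],
    [0,0.1,0],
    [0,0.13,0],
    [0,0.147,0],
    [0,0.147,0],
    [0,0.147,0],
  ],
  roll=[0,0,0,0,0,0],
  hand=[1,1,1,1,1,1],
)

```text
time: 21.83
position: [0.6377, 0.055, 0.2647]
tcp_rot: [[-0.994, -0.011, -0.106], [0.106, -0.002, -0.994], [0.011, -1.0, 0.003]]
force: [1.0, -0.0, -2.0]
gripper_width: 0.0222
```

Emit:
send_rows(
  dp=[
    [0,0.007,0],
    [0,0.007,0],
    [0,0.007,0],
    [0,0.007,0],
    [0,0.007,0],
    [0,0.007,0],
    [0,-0.04,0],
    [0,-0.12,0],
    [0,-0.25,0],
    [0,-0.25,0],
    [0,-0.25,0],
  ],
  roll=[0,0,0,0,0,0,0,0,0,0,0],
  hand=[1,1,0.55,0.55,0.55,0.55,0.55,0.55,0.55,0.55,0.55],
)

```text
time: 22.75
position: [0.6394, 0.0552, 0.3442]
tcp_rot: [[-0.994, -0.003, -0.106], [0.106, -0.002, -0.994], [0.003, -1.0, 0.002]]
force: [-0.9, -0.2, 0.2]
gripper_width: 0.0385
```

```bash
python3 - <<'E'
from wl import *
r=(.6276,-.0235,-.104)
wl('r1',[place(railboxes(.165,.08)[0],r), place(box((.11,.024,.024),(0,.081,.252)),r)])
E
python3 b.py pick 1
```

```text
t 22.80 pos [0.6389 0.0552 0.3415] ang -96.1 w 0.0384 F [ 0.2 -0.9 -0.7] j6 96
roll -0.0027 rows>=0.1
dp [0.3897, 0.1443, 1.1484] rows 8.8
dp [0.3843, 0.8776, 1.1464] rows 5.3
dp [0.3828, 1.0876, 1.1458] rows 1.5
```

View pics/r1.png

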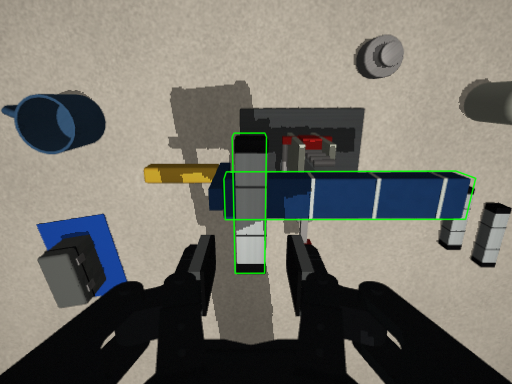

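Emit:
send_rows(
  dp=[
    [0.03,0,0.1],
    [0.06,0,0.23],
    [0.1,0,0.36],
    [0.15,0,0.5],
    [0.2,0,0.63],
    [0.25,0,0.76],
    [0.3,0.05,0.89],
    [0.35,0.1,1],
    [0.38,0.2,1],
    [0.38,0.3,1],
    [0.38,0.3,1],
  ],
  roll=[0,0,0,0,0,0,0,0,0,0,0],
  hand=[0.5,0.5,0.5,0.5,0.5,0.5,0.5,0.5,0.5,0.5,0.5],
)

```text
time: 23.72
position: [0.4885, -0.2299, 0.2432]
tcp_rot: [[-0.994, -0.023, -0.108], [0.108, 0.007, -0.994], [0.024, -1.0, -0.005]]
force: [0.2, 0.4, -2.4]
gripper_width: 0.043
```

```bash
python3 b.py pick 1
```

```text
t 23.72 pos [ 0.4885 -0.2299  0.2432] ang -96.2 w 0.0430 F [ 0.2  0.4 -2.4] j6 65
roll -0.0031 rows>=0.2
dp [-0.0031, -0.1902, 0.1498] rows 1.7
dp [-0.0204, 0.543, 0.1535] rows 5.3
dp [-0.0254, 0.7529, 0.1545] rows 1.5
```

Emit:
send_rows(
  dp=[
    [-0.01,0.1,0.1],
    [-0.015,0.25,0.15],
    [-0.02,0.4,0.153],
    [-0.02,0.54,0.153],
    [-0.02,0.6,0.154],
    [-0.025,0.68,0.154],
    [-0.025,0.73,0.154],
    [-0.025,0.75,0.154],
    [-0.025,0.75,0.154],
    [-0.025,0.75,0.154],
    [-0.025,0.75,0.154],
    [-0.025,0.75,0.154],
    [-0.025,0.75,0.154],
    [-0.025,0.75,0.154],
    [-0.025,0.75,0.154],
  ],
  roll=[-0.003,-0.003,-0.003,-0.003,-0.003,-0.003,-0.003,-0.003,-0.003,-0.003,-0.003,-0.003,-0.003,-0.003,-0.003],
  hand=[0.5,0.5,0.5,0.5,0.5,0.5,0.5,0.5,0.5,0.5,1,1,1,1,1],
)

```text
time: 24.97
position: [0.4874, -0.2758, 0.0204]
tcp_rot: [[-0.996, -0.019, -0.089], [0.089, 0.005, -0.996], [0.019, -1.0, -0.003]]
force: [-0.2, -0.3, 6.1]
gripper_width: 0.0226
```

```bash
python3 b.py put .027
```

```text
[0.63040294 0.00335412]
t 24.97 pos [ 0.4874 -0.2758  0.0204] ang -95.1 w 0.0226 F [-0.2 -0.3  6.1] j6 60
roll 0.0023 rows>=0.1
dp [-0.3718, -1.0364, -0.9728] rows 10.6
dp [-0.3744, -0.903, -0.9724] rows 1.0
dp [-0.3764, -0.7997, -0.9721] rows 0.7
```

Emit:
send_rows(
  dp=[
    [0,-0.05,0],
    [0,-0.17,0],
    [0,-0.3,0],
    [0,-0.42,0],
    [0,-0.55,0],
    [0,-0.68,0],
    [-0.01,-0.8,-0.04],
    [-0.04,-0.92,-0.1],
    [-0.08,-0.97,-0.2],
    [-0.13,-0.97,-0.32],
    [-0.17,-0.97,-0.44],
    [-0.22,-0.97,-0.56],
    [-0.27,-0.97,-0.68],
    [-0.33,-0.97,-0.8],
    [-0.36,-0.97,-0.9],
    [-0.38,-0.97,-0.97],
    [-0.38,-0.97,-0.972],
    [-0.38,-0.97,-0.972],
    [-0.38,-0.97,-0.972],
  ],
  roll=[0,0,0,0,0,0,0,0,0.0023,0.0023,0.0023,0.0023,0.0023,0.0023,0.0023,0.0023,0.0023,0.0023,0.0023],
  hand=[1,1,1,1,1,1,1,1,1,1,1,1,1,1,1,1,1,1,1],
)

```text
time: 26.55
position: [0.6321, 0.0025, 0.3097]
tcp_rot: [[-0.994, -0.02, -0.104], [0.104, 0.004, -0.995], [0.02, -1.0, -0.002]]
force: [0.8, -0.5, -2.2]
gripper_width: 0.0225
```

```bash
python3 b.py put .027
python3 - <<'E'
from wl import *
r=(.6276,-.0235,-.104)
wl('s1',[place(railboxes(.165,.08)[0],r), place(box((.11,.024,.024),(0,.081,.252)),r)])
E
```

```text
[0.63040294 0.00335412]
t 26.55 pos [0.6321 0.0025 0.3097] ang -96.0 w 0.0225 F [ 0.8 -0.5 -2.2] j6 91
roll -0.0000 rows>=0.0
dp [0.0073, -0.0674, -0.0024] rows 0.5
dp [0.0047, 0.0659, -0.0021] rows 1.0
dp [0.0026, 0.1692, -0.0019] rows 0.7
```

View pics/s1.png

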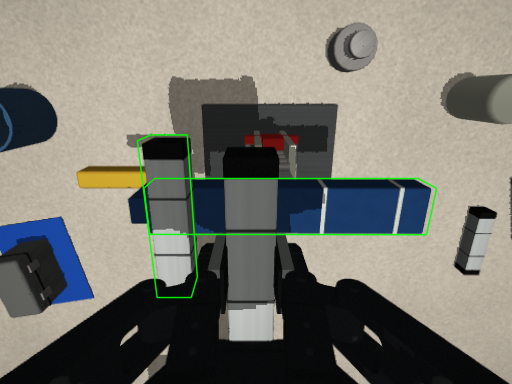

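Emit:
send_rows(
  dp=[
    [0,0.06,0],
    [0,0.11,0],
    [0,0.14,0],
    [0,0.155,0],
    [0,0.162,0],
    [0,0.162,0],
    [0,0.162,0],
    [0,0.162,0],
    [0,0.162,0],
    [0,0.162,0],
    [0,0.162,0],
    [0,0.12,0],
    [0,0.05,0],
    [0,-0.05,0],
    [0,-0.1,0],
    [0,-0.1,0],
    [0,-0.1,0],
  ],
  roll=[0,0,0,0,0,0,0,0,0,0,0,0,0,0,0,0,0],
  hand=[1,1,1,1,1,1,1,0.55,0.55,0.55,0.55,0.55,0.55,0.55,0.55,0.55,0.55],
)

```text
time: 28.02
position: [0.633, 0.0019, 0.3413]
tcp_rot: [[-0.994, -0.016, -0.105], [0.105, 0.004, -0.994], [0.017, -1.0, -0.002]]
force: [0.4, 0.7, -0.3]
gripper_width: 0.0384
```

```bash
python3 - <<'E'
from wl import *
r=(.6276,-.0235,-.104)
wl('t1',[place(railboxes(.165,.08)[0],r), place(box((.11,.024,.024),(0,.081,.252)),r), place(box((.11,.024,.024),(0,.027,.252)),r)])
E
python3 b.py pick 2
```

```text
t 28.07 pos [0.6326 0.0019 0.3394] ang -96.0 w 0.0384 F [ 0.1  0.1 -0.1] j6 91
roll -0.0026 rows>=0.1
dp [0.4973, 0.1386, 1.1889] rows 9.3
dp [0.4825, 0.8718, 1.1906] rows 5.3
dp [0.4783, 1.0818, 1.1911] rows 1.5
```

View pics/t1.png

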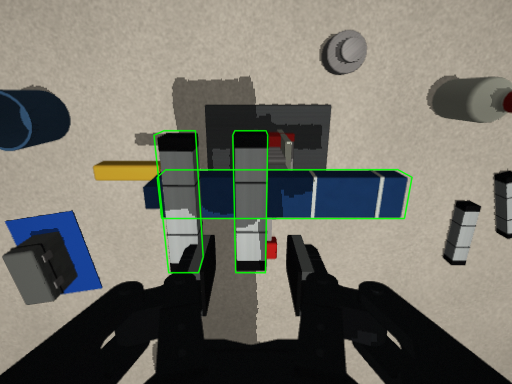

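Bars 0 and 1 lie squarely where modelled. On to bar 2.

Emit:
send_rows(
  dp=[
    [0.03,0,0.1],
    [0.06,0,0.23],
    [0.1,0,0.36],
    [0.15,0,0.5],
    [0.2,0,0.63],
    [0.27,0,0.76],
    [0.34,0.05,0.89],
    [0.42,0.1,1],
    [0.48,0.2,1],
    [0.48,0.3,1],
    [0.48,0.3,1],
  ],
  roll=[0,0,0,0,0,0,0,0,0,0,0],
  hand=[0.5,0.5,0.5,0.5,0.5,0.5,0.5,0.5,0.5,0.5,0.5],
)

```text
time: 28.98
position: [0.4508, -0.2788, 0.2407]
tcp_rot: [[-0.994, -0.036, -0.108], [0.107, 0.017, -0.994], [0.037, -0.999, -0.013]]
force: [-0.1, 0.3, -2.2]
gripper_width: 0.0432
```

```bash
python3 b.py pick 2;  python3 - <<'E'
from wl import *
wl('u1',[place(box((.11,.024,.024)),(.4461,-.337,-.0887),.012),place(box((.11,.024,.024)),(.4906,-.4073,.1798),.012)])
E
```

```text
t 28.98 pos [ 0.4508 -0.2788  0.2407] ang -96.2 w 0.0432 F [-0.1  0.3 -2.2] j6 59
roll -0.0031 rows>=0.2
dp [0.002, -0.2003, 0.192] rows 2.0
dp [-0.0254, 0.5325, 0.2014] rows 5.3
dp [-0.0332, 0.7423, 0.2041] rows 1.5
```

View pics/u1.png

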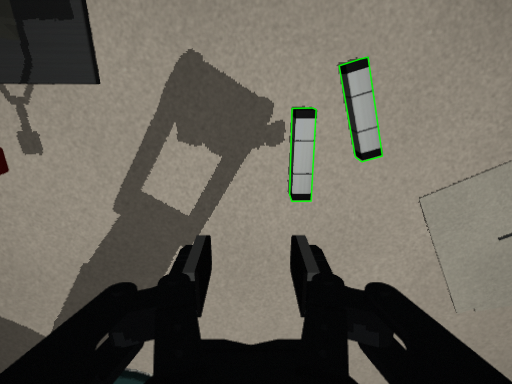

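Emit:
send_rows(
  dp=[
    [-0.01,0.1,0.1],
    [-0.015,0.2,0.2],
    [-0.02,0.33,0.2],
    [-0.025,0.46,0.202],
    [-0.025,0.57,0.202],
    [-0.033,0.66,0.204],
    [-0.033,0.72,0.204],
    [-0.033,0.74,0.204],
    [-0.033,0.74,0.204],
    [-0.033,0.74,0.204],
    [-0.033,0.74,0.204],
    [-0.033,0.74,0.204],
    [-0.033,0.74,0.204],
    [-0.033,0.74,0.204],
    [-0.033,0.74,0.204],
  ],
  roll=[-0.003,-0.003,-0.003,-0.003,-0.003,-0.003,-0.003,-0.003,-0.003,-0.003,-0.003,-0.003,-0.003,-0.003,-0.003],
  hand=[0.5,0.5,0.5,0.5,0.5,0.5,0.5,0.5,0.5,0.5,1,1,1,1,1],
)

```text
time: 30.28
position: [0.4515, -0.3397, 0.0252]
tcp_rot: [[-0.996, -0.026, -0.087], [0.087, 0.009, -0.996], [0.026, -1.0, -0.007]]
force: [1.6, -0.2, 6.2]
gripper_width: 0.0219
```

```bash
python3 b.py put -.027
```

```text
[ 0.62479706 -0.05035412]
t 30.28 pos [ 0.4515 -0.3397  0.0252] ang -95.0 w 0.0219 F [ 1.6 -0.2  6.2] j6 53
roll 0.0026 rows>=0.1
dp [-0.4645, -1.0217, -1.0184] rows 10.9
dp [-0.468, -0.8884, -1.0174] rows 1.0
dp [-0.4707, -0.7851, -1.0167] rows 0.7
```

Emit:
send_rows(
  dp=[
    [0,-0.05,0],
    [0,-0.17,0],
    [0,-0.3,0],
    [0,-0.42,0],
    [0,-0.55,0],
    [0,-0.68,0],
    [-0.01,-0.8,-0.04],
    [-0.04,-0.92,-0.1],
    [-0.08,-0.97,-0.2],
    [-0.14,-0.97,-0.32],
    [-0.2,-0.97,-0.44],
    [-0.26,-0.97,-0.56],
    [-0.32,-0.97,-0.68],
    [-0.38,-0.97,-0.8],
    [-0.43,-0.97,-0.9],
    [-0.48,-0.97,-1],
    [-0.485,-0.97,-1],
    [-0.485,-0.97,-1],
    [-0.485,-0.97,-1],
  ],
  roll=[0,0,0,0,0,0,0,0,0.0026,0.0026,0.0026,0.0026,0.0026,0.0026,0.0026,0.0026,0.0026,0.0026,0.0026],
  hand=[1,1,1,1,1,1,1,1,1,1,1,1,1,1,1,1,1,1,1],
)

```text
time: 31.87
position: [0.6298, -0.0565, 0.3141]
tcp_rot: [[-0.994, -0.027, -0.104], [0.103, 0.009, -0.995], [0.027, -1.0, -0.006]]
force: [-0.5, 0.6, -0.6]
gripper_width: 0.0224
```

```bash
python3 b.py put -.027
python3 - <<'E'
from wl import *
r=(.6276,-.0235,-.104)
wl('v1',[place(railboxes(.165,.08)[0],r)])
E
```

```text
[ 0.62479706 -0.05035412]
t 31.87 pos [ 0.6298 -0.0565  0.3141] ang -95.9 w 0.0224 F [-0.5  0.6 -0.6] j6 86
roll 0.0000 rows>=0.0
dp [0.02, -0.0525, -0.0188] rows 0.4
dp [0.0164, 0.0808, -0.0181] rows 1.0
dp [0.0135, 0.1841, -0.0175] rows 0.7
```

View pics/v1.png

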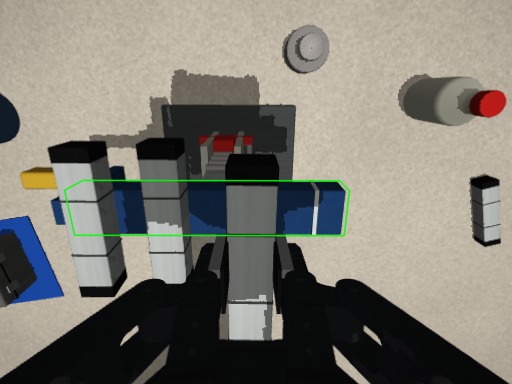

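Emit:
send_rows(
  dp=[
    [0,0.03,-0.0175],
    [0,0.08,-0.0175],
    [0,0.12,-0.0175],
    [0,0.145,-0.0175],
    [0,0.16,-0.0175],
    [0,0.162,-0.0175],
    [0,0.162,-0.0175],
    [0,0.162,-0.0175],
    [0,0.162,-0.0175],
    [0,0.162,-0.0175],
    [0,0.162,-0.0175],
    [0,0.12,-0.0175],
    [0,0.05,-0.0175],
    [0,-0.05,-0.0175],
    [0,-0.1,-0.0175],
    [0,-0.1,-0.0175],
    [0,-0.1,-0.0175],
  ],
  roll=[0,0,0,0,0,0,0,0,0,0,0,0,0,0,0,0,0],
  hand=[1,1,1,1,1,1,1,0.55,0.55,0.55,0.55,0.55,0.55,0.55,0.55,0.55,0.55],
)

```text
time: 33.33
position: [0.6313, -0.0521, 0.3457]
tcp_rot: [[-0.994, -0.023, -0.105], [0.104, 0.008, -0.994], [0.024, -1.0, -0.006]]
force: [0.0, -0.8, -0.5]
gripper_width: 0.038
```

```bash
python3 - <<'E'
from wl import *
r=(.6276,-.0235,-.104)
wl('w1',[place(railboxes(.165,.08)[0],r)]+[place(box((.11,.024,.024),(0,v,.252)),r) for v in(.081,.027,-.027)])
E
python3 b.py pick 3
```

```text
t 33.38 pos [ 0.6309 -0.0521  0.3437] ang -96.0 w 0.0385 F [ 0.5  0.3 -0. ] j6 86
roll -0.0453 rows>=2.3
dp [0.3373, 0.1478, 1.2274] rows 9.2
dp [0.3173, 0.8808, 1.2317] rows 5.3
dp [0.3116, 1.0908, 1.233] rows 1.5
```

View pics/w1.png

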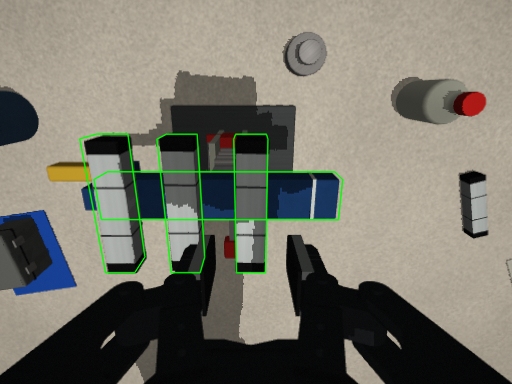

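Emit:
send_rows(
  dp=[
    [0.05,0,0.1],
    [0.1,0,0.23],
    [0.15,0,0.36],
    [0.2,0,0.5],
    [0.25,0,0.63],
    [0.3,0,0.76],
    [0.32,0.05,0.89],
    [0.33,0.1,1],
    [0.33,0.2,1],
    [0.33,0.3,1],
    [0.33,0.3,1],
    [0.33,0.3,1],
    [0.33,0.3,1],
  ],
  roll=[0,0,0,0,0,-0.02,-0.04,-0.045,-0.045,-0.045,-0.045,-0.045,-0.045],
  hand=[0.5,0.5,0.5,0.5,0.5,0.5,0.5,0.5,0.5,0.5,0.5,0.5,0.5],
)

```text
time: 34.47
position: [0.4991, -0.3391, 0.2555]
tcp_rot: [[-0.984, -0.026, 0.178], [-0.178, 0.008, -0.984], [0.024, -1.0, -0.013]]
force: [0.3, 0.3, 0.7]
gripper_width: 0.0424
```

```bash
python3 b.py pick 3;  python3 - <<'E'
from wl import *
wl('x1',[place(box((.11,.024,.024)),(.4906,-.4073,.1798),.012)])
E
```

```text
t 34.47 pos [ 0.4991 -0.3391  0.2555] ang -79.8 w 0.0424 F [0.3 0.3 0.7] j6 40
roll -0.0002 rows>=0.0
dp [0.072, -0.1494, 0.2168] rows 2.0
dp [0.0544, 0.5837, 0.2262] rows 5.3
dp [0.0493, 0.7936, 0.2289] rows 1.5
```

View pics/x1.png

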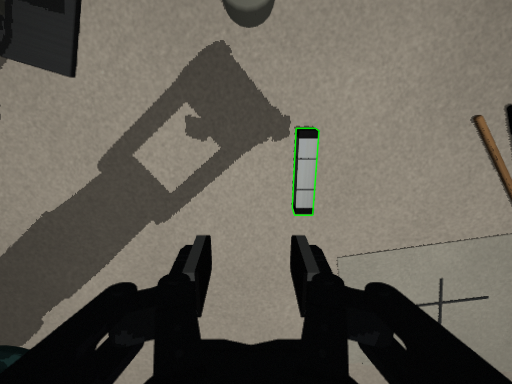

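Emit:
send_rows(
  dp=[
    [0.06,0.1,0.1],
    [0.055,0.2,0.22],
    [0.055,0.33,0.225],
    [0.054,0.46,0.226],
    [0.054,0.57,0.226],
    [0.05,0.68,0.228],
    [0.05,0.76,0.229],
    [0.05,0.79,0.229],
    [0.05,0.79,0.229],
    [0.05,0.79,0.229],
    [0.05,0.79,0.229],
    [0.05,0.79,0.229],
    [0.05,0.79,0.229],
    [0.05,0.79,0.229],
    [0.05,0.79,0.229],
  ],
  roll=[0,0,0,0,0,0,0,0,0,0,0,0,0,0,0],
  hand=[0.5,0.5,0.5,0.5,0.5,0.5,0.5,0.5,0.5,0.5,1,1,1,1,1],
)

```text
time: 35.77
position: [0.4935, -0.4098, 0.0238]
tcp_rot: [[-0.984, -0.018, 0.178], [-0.178, 0.001, -0.984], [0.018, -1.0, -0.005]]
force: [0.9, -0.1, 6.5]
gripper_width: 0.0229
```

```bash
python3 b.py put -.081
```

```text
[ 0.61919118 -0.10406235]
t 35.77 pos [ 0.4935 -0.4098  0.0238] ang -79.7 w 0.0229 F [ 0.9 -0.1  6.5] j6 35
roll 0.0451 rows>=2.3
dp [-0.5756, -1.0265, -0.9329] rows 10.8
dp [-0.5779, -0.8932, -0.9323] rows 1.0
dp [-0.5798, -0.7899, -0.9318] rows 0.7
```

Emit:
send_rows(
  dp=[
    [0,-0.05,0],
    [0,-0.17,0],
    [0,-0.3,0],
    [0,-0.42,0],
    [0,-0.55,0],
    [0,-0.68,0],
    [-0.01,-0.8,-0.04],
    [-0.04,-0.92,-0.1],
    [-0.1,-0.97,-0.2],
    [-0.17,-0.97,-0.3],
    [-0.25,-0.97,-0.4],
    [-0.32,-0.97,-0.5],
    [-0.39,-0.97,-0.61],
    [-0.46,-0.97,-0.72],
    [-0.53,-0.97,-0.83],
    [-0.58,-0.97,-0.91],
    [-0.589,-0.97,-0.932],
    [-0.589,-0.97,-0.932],
    [-0.589,-0.97,-0.932],
    [-0.589,-0.97,-0.932],
  ],
  roll=[0,0,0,0,0,0,0,0,0.02,0.04,0.0451,0.0451,0.0451,0.0451,0.0451,0.0451,0.0451,0.0451,0.0451,0.0451],
  hand=[1,1,1,1,1,1,1,1,1,1,1,1,1,1,1,1,1,1,1,1],
)

```text
time: 37.43
position: [0.6225, -0.105, 0.3133]
tcp_rot: [[-0.994, -0.018, -0.106], [0.106, 0.0, -0.994], [0.018, -1.0, 0.001]]
force: [-0.2, 0.5, -0.9]
gripper_width: 0.0225
```

```bash
python3 b.py put -.081
python3 - <<'E'
from wl import *
r=(.6276,-.0235,-.104)
wl('y1',[place(railboxes(.165,.08)[0],r)])
E
```

```text
[ 0.61919118 -0.10406235]
t 37.43 pos [ 0.6225 -0.105   0.3133] ang -96.1 w 0.0225 F [-0.2  0.5 -0.9] j6 81
roll -0.0003 rows>=0.0
dp [0.0122, -0.0553, -0.002] rows 0.4
dp [0.0098, 0.078, -0.0022] rows 1.0
dp [0.008, 0.1813, -0.0023] rows 0.7
```

View pics/y1.png

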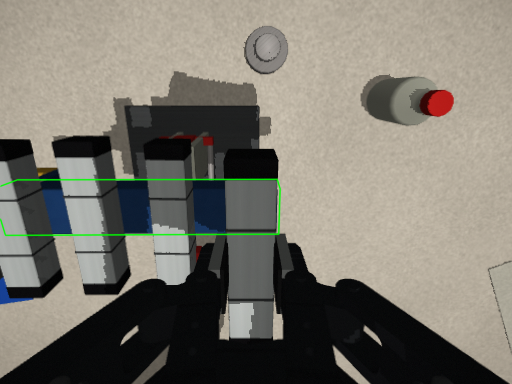

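Emit:
send_rows(
  dp=[
    [0,0.06,-0.002],
    [0,0.1,-0.002],
    [0,0.13,-0.002],
    [0,0.15,-0.002],
    [0,0.163,-0.002],
    [0,0.163,-0.002],
    [0,0.163,-0.002],
    [0,0.163,-0.002],
    [0,0.163,-0.002],
    [0,0.163,-0.002],
    [0,0.163,-0.002],
    [0,0.12,-0.002],
    [0,0.05,-0.002],
    [0,-0.05,0],
    [0,-0.15,0],
    [0,-0.25,0],
    [0,-0.25,0],
    [0,-0.25,0],
    [0,-0.25,0],
  ],
  roll=[0,0,0,0,0,0,0,0,0,0,0,0,0,0,0,0,0,0,0],
  hand=[1,1,1,1,1,1,1,0.55,0.55,0.55,0.55,0.55,0.55,0.55,0.55,0.55,0.55,0.55,0.55],
)

```text
time: 39.07
position: [0.6238, -0.1053, 0.3877]
tcp_rot: [[-0.994, -0.018, -0.106], [0.106, 0.001, -0.994], [0.018, -1.0, 0.001]]
force: [-0.3, -1.3, -0.8]
gripper_width: 0.0388
```

Run:
```python
from wl import *
from plan import *
r=(.6276,-.0235,-.104)
wl('z1',[place(railboxes(.165,.08)[0],r)]+[place(box((.11,.024,.024),(0,v,.252)),r) for v in(.081,.027,-.027,-.081)])
C=cam('top'); lv=ray(C,(245.1,239.3),.087); print(lv)
C=cam('side'); print(ray(C,(295.9,206.8),.08))
L=np.array([.6276,-.0235]); 
print(Rz(.104)[:2,:2]@(lv[:2]-L))
vision.grab_frame('top')
for c in('top','side'):
    C=cam(c); im=vision.grab_frame(c); hsv=cv2.cvtColor(im,cv2.COLOR_RGB2HSV)
    red=((hsv[...,0]<8)|(hsv[...,0]>172))&(hsv[...,1]>150)&(hsv[...,2]>70)
    n,l,st,ce=cv2.connectedComponentsWithStats(red.astype(np.uint8)); print(c,[(st[i,4],np.round(ce[i],1)) for i in range(1,n) if st[i,4]>15])
    cv2.imwrite(f'pics/z_{c}.png',im[...,::-1])
plan([],-6)
```

```text
[ 0.48696771 -0.00854319  0.087     ]
[ 0.4886862  -0.00875189  0.08      ]
[-0.14142514  0.00027659]
top [(np.int32(26), array([355.1, 168.5])), (np.int32(52), array([245.5, 239.3]))]
side [(np.int32(30), array([252.2, 118.7])), (np.int32(49), array([295.6, 207. ]))]
t 39.27 pos [ 0.6235 -0.1053  0.3861] ang -96.1 w 0.0386 F [ 0.3 -0.2  0.7] j6 81
roll 0.2497 rows>=12.6
```

View pics/z1.png

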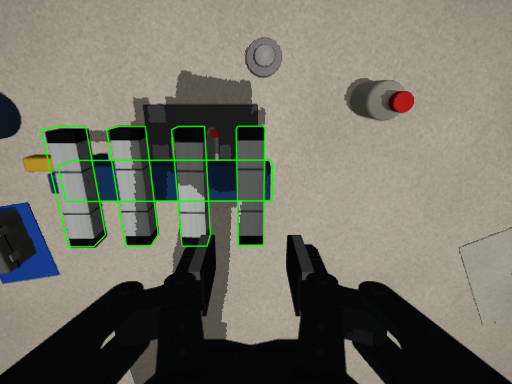

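View pics/z_top.png

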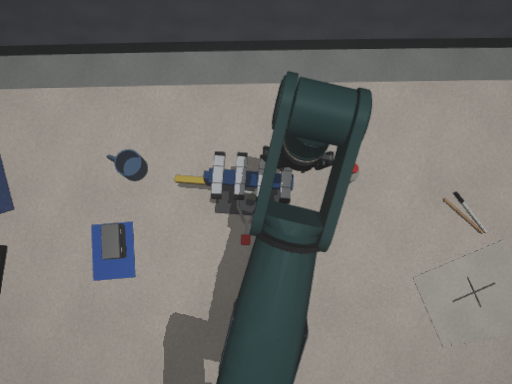

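Run:
```python
from rest import *
from plan import *
plan([[.47,-.01,.33]],-6)
V=[]
for c in('top','side'):
    C=cam(c); vision.grab_frame(c)
    q=vision.outline_of(c,'case_center'); print(c,[(x['confidence'],x['point']) for x in q])
    V.append((C,q[0]['region'].astype(float)))
print(fit(V,box((.095,.05,.07)),(.4692,.3732,.05),.038))
for v in V: print(fit([v],box((.095,.05,.07)),(.4692,.3732,.05),.038))
```

```text
t 39.27 pos [ 0.6235 -0.1053  0.3861] ang -96.1 w 0.0386 F [ 0.3 -0.2  0.7] j6 81
roll 0.2497 rows>=12.6
dp [0.5385, 0.1987, -0.2615] rows 4.5
top [(0.57, [114.0, 242.2])]
side [(0.56, [275.5, 334.1])]
(array([0.4941734 , 0.36005033, 0.07929928]), np.float64(0.14859697270414854))
(array([0.49391802, 0.35987118, 0.0972741 ]), np.float64(0.05315904139433551))
(array([0.49410656, 0.36030658, 0.061417  ]), np.float64(0.0879067857509496))
```

Emit:
send_rows(
  dp=[
    [0.1,0.0,-0.05],
    [0.2,0.0,-0.1],
    [0.3,0.0,-0.15],
    [0.4,0.1,-0.2],
    [0.5,0.15,-0.25],
    [0.54,0.19,-0.26],
    [0.54,0.19,-0.26],
    [0.54,0.19,-0.26],
    [0.54,0.19,-0.26],
    [0.54,0.19,-0.26],
    [0.54,0.19,-0.26],
    [0.54,0.19,-0.26],
    [0.54,0.19,-0.26],
    [0.54,0.19,-0.26],
    [0.54,0.19,-0.26],
    [0.54,0.19,-0.26],
    [0.54,0.19,-0.26],
  ],
  roll=[0,0,-0.05,-0.1,-0.15,-0.2,-0.25,-0.25,-0.25,-0.25,-0.25,-0.25,-0.25,-0.25,-0.25,-0.25,-0.25],
  hand=[0.45,0.45,0.45,0.45,0.45,0.45,0.45,0.45,0.45,0.45,0.45,0.45,0.45,0.45,0.45,0.45,0.45],
)

```text
time: 40.88
position: [0.4697, -0.0104, 0.3336]
tcp_rot: [[-0.108, -0.019, 0.994], [-0.994, 0.001, -0.108], [0.001, -1.0, -0.019]]
force: [0.9, -0.3, -0.2]
gripper_width: 0.047
```

Emit:
send_rows(
  dp=[
    [0,0,0],
    [0,0,0],
    [0,0,0],
    [0,0,0],
    [0,0,0],
    [0,0,0],
    [0,0,0],
    [0,0,0],
    [0,0,0],
    [0,0,0],
    [0,0,0],
    [0,0,0],
    [0,0,0],
    [0,0,0],
    [0,0,0],
  ],
  roll=[-0.05,-0.1,-0.15,-0.2,-0.25,-0.25,-0.25,-0.25,-0.25,-0.25,-0.25,-0.25,-0.25,-0.25,-0.25],
  hand=[0.45,0.45,0.45,0.45,0.45,0.45,0.45,0.45,0.45,0.45,0.45,0.45,0.45,0.45,0.45],
)

```text
time: 42.13
position: [0.4697, -0.0104, 0.3336]
tcp_rot: [[0.994, -0.019, 0.111], [-0.111, 0.001, 0.994], [-0.019, -1.0, -0.001]]
force: [0.0, -1.0, 0.6]
gripper_width: 0.0473
```

Run:
```python
from wl import *
from plan import *
r=(.6276,-.0235,-.104)
wl('A1',[place(box((.028,.026,.024),(-.1415,0,.075)),r)]+[place(box((.11,.024,.024),(0,v,.252)),r) for v in(.081,.027,-.027,-.081)])
plan([[.487,-.0085,.2],[.487,-.0085,.07]],84.04)
```

```text
t 42.18 pos [ 0.4697 -0.0104  0.3336] ang 83.6 w 0.0470 F [0.1 0.2 0. ] j6 -92
roll -0.0011 rows>=0.1
dp [0.0651, 0.4442, 0.0133] rows 3.2
dp [0.0734, 0.8775, 0.0138] rows 3.1
```

View pics/A1.png

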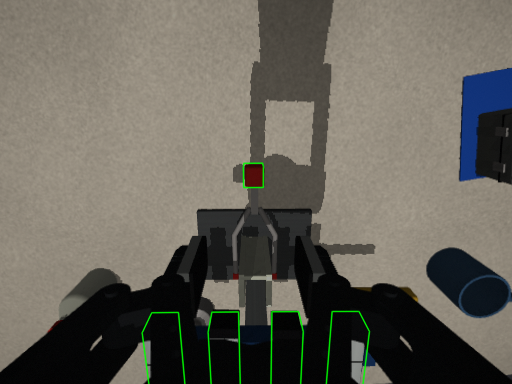

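Emit:
send_rows(
  dp=[
    [0.065,0.13,0.013],
    [0.065,0.27,0.013],
    [0.065,0.4,0.013],
    [0.068,0.53,0.0135],
    [0.07,0.66,0.0135],
    [0.073,0.78,0.0138],
    [0.073,0.85,0.0138],
    [0.073,0.872,0.0138],
    [0.073,0.872,0.0138],
    [0.073,0.872,0.0138],
  ],
  roll=[-0.001,-0.001,-0.001,-0.001,-0.001,-0.001,-0.001,-0.001,-0.001,-0.001],
  hand=[0.45,0.45,0.45,0.45,0.45,0.45,0.45,0.45,0.45,0.45],
)

```text
time: 43.02
position: [0.4878, -0.0086, 0.0728]
tcp_rot: [[0.994, -0.017, 0.106], [-0.106, 0.001, 0.994], [-0.017, -1.0, -0.001]]
force: [0.5, 0.3, 0.6]
gripper_width: 0.0465
```

Run:
```python
from wl import *
from plan import *
r=(.6276,-.0235,-.104)
wl('B1',[place(box((.028,.026,.024),(-.1415,0,.075)),r)])
plan([[.487,-.0085,.072]],84.04)
im=vision.grab_frame('side');cv2.imwrite('pics/B2.png',cv2.resize(im[60:290,160:380,::-1],None,fx=2.6,fy=2.6))
```

```text
t 43.07 pos [ 0.4886 -0.0087  0.0738] ang 84.0 w 0.0467 F [ 0.2 -0.2  0.8] j6 -92
roll -0.0002 rows>=0.0
dp [-0.0052, 0.006, 0.0002] rows 0.1
```

View pics/B1.png

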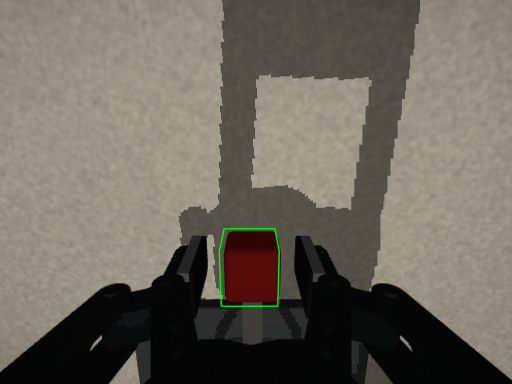

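View pics/B2.png

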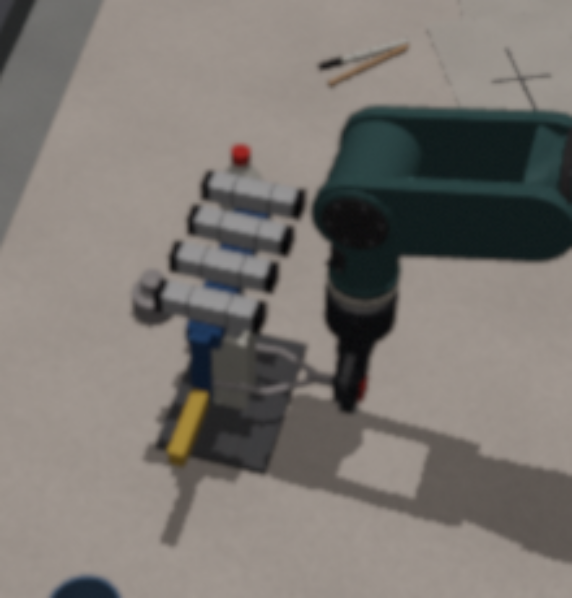

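Emit:
send_rows(
  dp=[
    [0,0,0],
    [0,0,0],
    [0,0,0],
    [0,0,0],
    [0,0,0],
    [0,0,0],
    [0,0,0],
  ],
  roll=[0,0,0,0,0,0,0],
  hand=[1,1,1,1,1,1,1],
)

```text
time: 43.7
position: [0.4907, -0.0083, 0.0764]
tcp_rot: [[0.994, -0.009, 0.105], [-0.105, 0.001, 0.994], [-0.009, -1.0, 0.0]]
force: [0.4, 3.0, 6.1]
gripper_width: 0.0249
```

Emit:
send_rows(
  dp=[
    [0.003,-0.02,0],
    [0.006,-0.04,0],
    [0.01,-0.06,0],
    [0.014,-0.08,0],
    [0.018,-0.1,0],
    [0.024,-0.12,0],
    [0.03,-0.14,0],
    [0.036,-0.16,0],
    [0.038,-0.163,0],
    [0.038,-0.163,0],
    [0.038,-0.163,0],
  ],
  roll=[0,0,0,0,0,0,0,0,0,0,0],
  hand=[1,1,1,1,1,1,1,1,1,1,1],
)

```text
time: 44.62
position: [0.5035, -0.0096, 0.1241]
tcp_rot: [[0.994, -0.007, 0.105], [-0.105, 0.001, 0.994], [-0.007, -1.0, 0.0]]
force: [7.9, 1.5, -8.4]
gripper_width: 0.0247
```

Run:
```python
from wl import *
from plan import *
wl('C1',[])
im=vision.grab_frame('side');cv2.imwrite('pics/C2.png',cv2.resize(im[60:290,160:380,::-1],None,fx=2.6,fy=2.6))
plan([],84)
```

```text
t 44.72 pos [ 0.5035 -0.0097  0.1242] ang 84.0 w 0.0249 F [ 7.9 -0.  -6.3] j6 -92
roll -0.0001 rows>=0.0
```

View pics/C2.png

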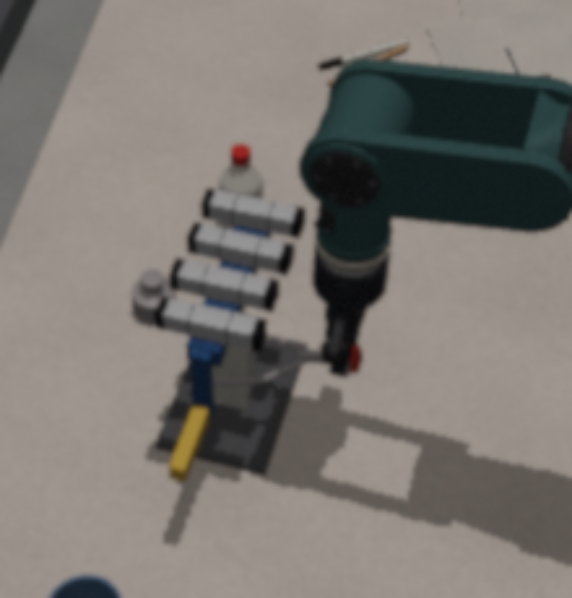

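View pics/C1.png

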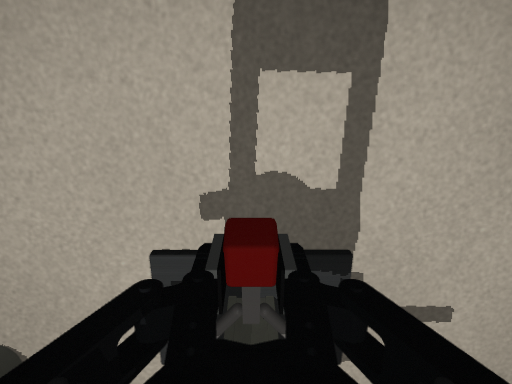

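Emit:
send_rows(
  dp=[
    [0,-0.01,0],
    [0,-0.01,0],
    [0,-0.01,0],
    [0,-0.01,0],
    [0,-0.01,0],
    [0,-0.01,0],
    [0,-0.01,0],
    [0,-0.01,0],
    [0,-0.01,0],
    [0,-0.01,0],
    [0,-0.01,0],
    [0,-0.01,0],
    [0,-0.01,0],
    [0,-0.01,0],
    [0,-0.01,0],
    [0,-0.01,0],
    [0,-0.01,0],
    [0,-0.01,0],
    [0,-0.01,0],
    [0,-0.01,0],
  ],
  roll=[0,0,0,0,0,0,0,0,0,0,0,0,0,0,0,0,0,0,0,0],
  hand=[1,1,1,1,1,1,1,1,1,1,1,1,1,1,1,1,1,1,1,1],
)

```text
time: 46.38
position: [0.5042, -0.0097, 0.1256]
tcp_rot: [[0.994, -0.007, 0.105], [-0.105, 0.001, 0.994], [-0.007, -1.0, 0.0]]
force: [8.0, 1.2, -8.7]
gripper_width: 0.0245
```

Emit:
send_rows(
  dp=[
    [0,-0.006,0],
    [0,-0.006,0],
    [0,-0.006,0],
    [0,-0.006,0],
    [0,-0.006,0],
    [0,-0.006,0],
    [0,-0.006,0],
    [0,-0.006,0],
    [0,-0.006,0],
    [0,-0.006,0],
    [0,-0.006,0],
    [0,-0.006,0],
    [0,-0.006,0],
    [0,-0.006,0],
    [0,-0.006,0],
    [0,-0.006,0],
    [0,-0.006,0],
    [0,-0.006,0],
    [0,-0.006,0],
    [0,-0.006,0],
  ],
  roll=[0,0,0,0,0,0,0,0,0,0,0,0,0,0,0,0,0,0,0,0],
  hand=[1,1,1,1,1,1,1,1,1,1,1,1,1,1,1,1,1,1,1,1],
)

```text
time: 48.05
position: [0.5042, -0.0097, 0.1257]
tcp_rot: [[0.994, -0.008, 0.105], [-0.105, 0.001, 0.994], [-0.008, -1.0, 0.001]]
force: [6.0, 1.2, -8.8]
gripper_width: 0.0251
```

Run:
```python
from wl import *
from plan import *
r=(.6276,-.0235,-.104)
im=np.ascontiguousarray(vision.grab_frame('side')[...,::-1])
overlay(im,cam('side'),[place(box((.11,.024,.024),(0,v,.172)),r) for v in(.081,.027,-.027,-.081)]+[place(B,r) for B in railboxes(.165,0)])
cv2.imwrite('pics/D2.png',cv2.resize(im[60:290,160:380],None,fx=2.6,fy=2.6))
im=np.ascontiguousarray(vision.grab_frame('top')[...,::-1])
overlay(im,cam('top'),[place(box((.11,.024,.024),(0,v,.172)),r) for v in(.081,.027,-.027,-.081)]+[place(B,r) for B in railboxes(.165,0)])
cv2.imwrite('pics/D3.png',cv2.resize(im[120:280,70:310],None,fx=3.3,fy=3.3))
plan([],84)
```

```text
t 48.15 pos [ 0.5042 -0.0097  0.1257] ang 84.0 w 0.0249 F [ 6.5  0.9 -8. ] j6 -92
roll -0.0001 rows>=0.0
```

View pics/D2.png

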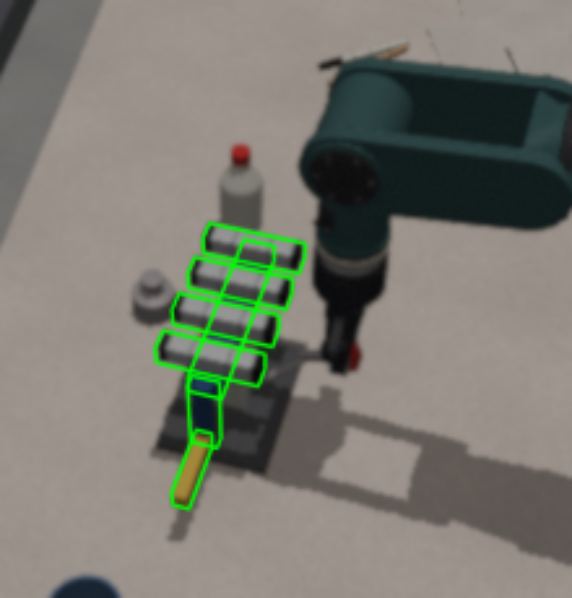

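View pics/D3.png

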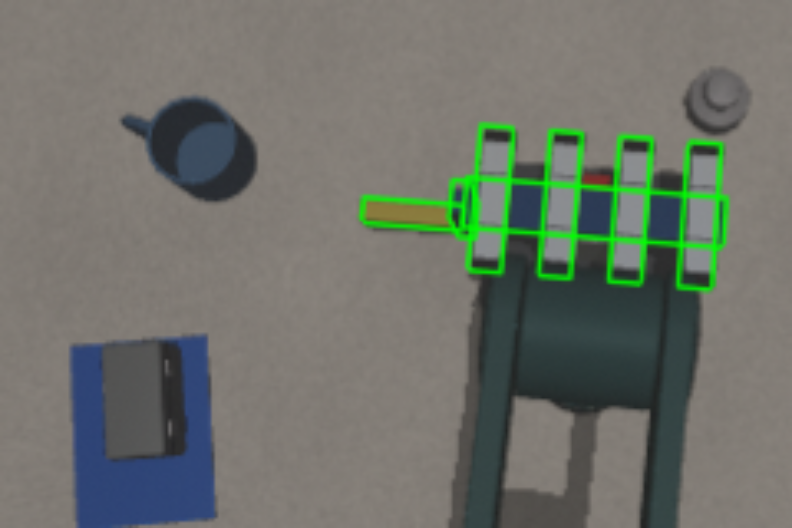

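Emit:
send_rows(
  dp=[
    [0,-0.006,0],
    [0,-0.006,0],
    [0,-0.006,0],
    [0,-0.006,0],
    [0,-0.006,0],
    [0,-0.006,0],
    [0,-0.006,0],
    [0,-0.006,0],
    [0,0.02,0],
    [-0.003,0.04,0],
    [-0.008,0.06,0],
    [-0.014,0.08,0],
    [-0.02,0.1,0],
    [-0.026,0.12,0],
    [-0.032,0.14,0],
    [-0.04,0.155,0],
    [-0.042,0.16,0],
    [-0.042,0.16,0],
    [-0.042,0.16,0],
  ],
  roll=[0,0,0,0,0,0,0,0,0,0,0,0,0,0,0,0,0,0,0],
  hand=[1,1,1,1,1,1,1,1,1,1,1,1,1,1,1,1,1,1,1],
)

```text
time: 49.73
position: [0.4913, -0.0083, 0.0784]
tcp_rot: [[0.994, -0.008, 0.105], [-0.105, 0.001, 0.995], [-0.008, -1.0, 0.0]]
force: [-2.2, 2.4, 3.8]
gripper_width: 0.025
```

Emit:
send_rows(
  dp=[
    [0,0,0],
    [0,0,0],
    [0,0,0],
    [0,0,0],
    [-0.02,-0.02,0],
    [-0.05,-0.1,0],
    [-0.12,-0.22,0],
    [-0.2,-0.35,0],
    [-0.3,-0.48,0],
    [-0.3,-0.6,0],
    [-0.3,-0.6,0],
    [-0.3,-0.6,0],
    [-0.3,-0.6,0],
  ],
  roll=[0,0,0,0,0,0,0,0,0,0,0,0,0],
  hand=[0.4,0.4,0.4,0.4,0.4,0.4,0.4,0.4,0.4,0.4,0.4,0.4,0.4],
)

```text
time: 50.82
position: [0.4031, 0.0008, 0.2593]
tcp_rot: [[0.994, -0.007, 0.105], [-0.105, 0.001, 0.994], [-0.007, -1.0, 0.0]]
force: [-0.5, -0.3, 0.1]
gripper_width: 0.0514
```

Run:
```python
from wl import *
from plan import *
r=(.6276,-.0235,-.104)
bx=[place(box((.11,.024,.024),(0,v,.172)),r) for v in(.081,.027,-.027,-.081)]+[place(B,r) for B in railboxes(.165,0)]+[place(box((.028,.026,.024),(-.1415,0,.075)),r)]
V=[]
for c,(X,Y,w,h,k) in (('side',(160,60,220,230,2.6)),('top',(70,120,240,160,3.3))):
    im=np.ascontiguousarray(vision.grab_frame(c)[...,::-1]); overlay(im,cam(c),bx)
    cv2.imwrite(f'pics/E_{c}.png',cv2.resize(im[Y:Y+h,X:X+w],None,fx=k,fy=k))
    for n in ('case_center','mug_center','cleaner_center','weight_center'):
        q=vision.outline_of(c,n); print(c,n,[(round(x['confidence'],2),np.round(x['point'],1)) for x in q])
        if n[:4]=='case' and q: V.append((cam(c),q[0]['region'].astype(float)))
print(fit(V,box((.095,.05,.07)),(.494,.36,.08),.038))
plan([],84)
```

```text
side case_center [(0.66, array([275.1, 337. ])), (0.66, array([250.2, 134.1]))]
side mug_center [(0.65, array([190.6, 300.6])), (0.19, array([292.7, 354.5]))]
side cleaner_center [(0.66, array([250.2, 135.8])), (0.41, array([260.6, 157.4]))]
side weight_center [(0.76, array([218.1, 172.7]))]
top case_center [(0.78, array([112. , 243.5]))]
top mug_center [(0.66, array([128.8, 167.3])), (0.63, array([244.7, 224.6]))]
top cleaner_center []
top weight_center [(0.82, array([289.8, 148.4])), (0.36, array([227.9, 181.2]))]
(array([0.49342687, 0.36014406, 0.03143527]), np.float64(0.20563591422374733))
t 51.32 pos [0.4032 0.0008 0.2586] ang 84.0 w 0.0512 F [-0.2 -0.1 -0.5] j6 -92
roll -0.0000 rows>=0.0
```

View pics/E_side.png

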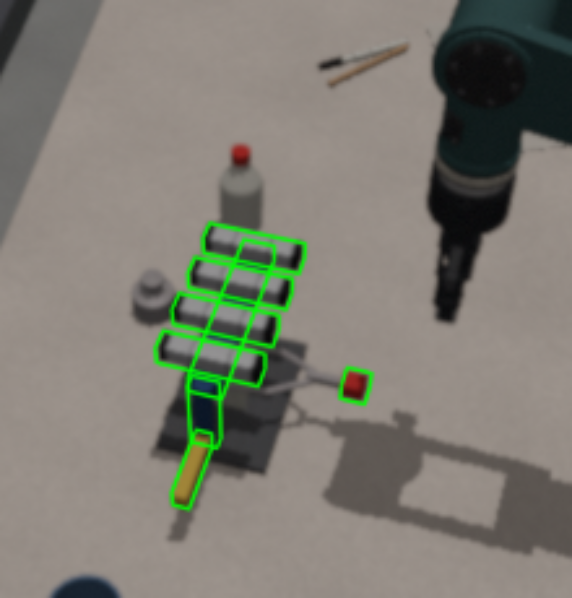

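View pics/E_top.png

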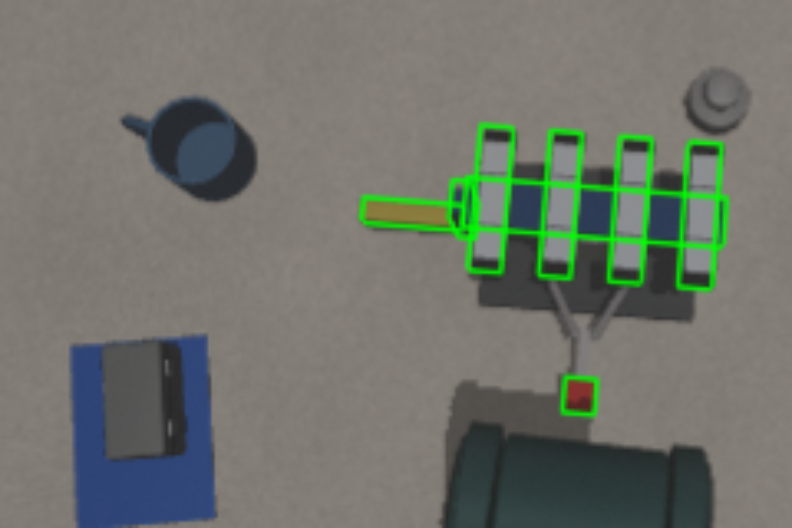

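```bash
python3 -c "
from bench import job_done; print(job_done())"
```

```text
the job is handed in; nothing more can be done
None
```

The job is handed in; `job_done()` gives no verdict. I moved the case onto the mat, lifted the beam to its top tooth with one regrip on the 60 mm tooth, and laid all four bars across it on the stripes. I then held the pawl lever up until the beam was home, lowered the lever and withdrew the arm at about 51 s.

**Last camera checks:**
- **Beam, bars and lever:** in the top and side views the beam is home, all four bars lie square on it, and the lever is down. All match the model to within about a pixel.
- **Bystanders:** the mug, bottle and weight look to be where they started. The final top-view search did not find the bottle, but the side view shows it in place.
- **Robot:** it is clear of everything, with force readings at noise level.

**What disagreed:**
- **Case knocked:** something shifted the case about 25 mm along and 13 mm across the mat while the arm was away. It is still inside the limits of 55 and 45 mm, so I left it there.
- **Beam height:** after the beam was raised, the fit from the side camera alone read 63 mm, because the arm was probably blocking part of its view. The top camera read 79 mm, and the wrist-camera overlay also matched the beam at 80 mm, the top tooth.

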